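Set a stone bar against the end stop of a V-groove cutting jig

ROBOT

A 6-joint arm with a two-finger parallel gripper is mounted at the origin on the work surface. World frame = base frame: x ahead of the robot, y to its left, z up, the work surface at z = 0. Lengths are in m, angles in degrees, forces in N, time in s.
With the tool pointing down it reaches from about 0.375 to 0.975 m from the base axis. Payload 3.8 kg.
Tool frame: the origin (TCP) lies at the very end of the fingers, on their centre line; the grasp point (between the pads) lies 19 mm behind it; z points along the fingers, y is the direction in which the jaws open and shut (so a half turn about z gives the same grasp; the last joint's range is limited). The gripper opens to 85 mm and grips with 20 to 120 N. Pads are 22 mm wide; open, the fingers measure 114 mm over their backs; the gripper's body (76 mm by 85 mm) begins 54 mm behind the grasp point. The pads swing forward as they close: fully open they stand 13 mm farther back than shut.
Start: joints at [-68.978, 15.12, 91.902, -0, 72.978, -2.114], TCP at [0.265, -0.621, 0.231] pointing down, gripper open.
Joint ranges: [-150.88, 150.88], [-54.13, 125.18], [17.81, 147.31], [-75.09, 255.09], [0, 152.58], [-146.25, 146.25]. Speed limits (degrees/s): [147.25, 147.25, 180, 180, 180, 180].

INTERFACE

Orientations are given as [roll, pitch, yaw] about the fixed x, y, z axes, in that order (R = Rz(yaw) Ry(pitch) Rx(roll)).
In Python, from workcell import state, camera, camera_params, hand_in gives the robot as it stands. The module is installed in compiled form; this text tells all that it offers.
- The arm moves only by the tool move_arm, never from a script. Its argument "steps" is a list of rows, each an object of numbers: "tx", "ty", "tz": the shift along the tool's x, y, z in cm; "rx", "ry", "rz": the turn, a rotation vector about the tool's x, y, z in rad; "hand": the opening, from 0 (shut) to 1 (fully open). In form: [{"tx": .., "ty": .., "tz": .., "rx": .., "ry": .., "rz": .., "hand": ..}, ...]. A call has 1 to 10 rows; each row shifts and turns the commanded pose from where the row before left it, along the tool's axes as they then stand; what a row does not reach is not made up. A row lasts 1/12 s, in which the tool goes at most 41.7 mm and 7.16 degrees, less where a joint would pass 70% of its speed; a pose out of reach is approached as far as the arm can. A call with a gripper value outside its range is refused whole. The fingers move at their own pace and stop on an object; "grip_force" is the grip in N (left out, the last holds). Time passes only in rows, so rows that do not move let the fingers close. It gives the time, the measured TCP pose, the force and the opening at its end, in the units of the state.
- state(): the state, without advancing time (a new reading comes with each control period).
- camera(name): name is "scene" or "top" or "wrist"; returns (picture, depth): 420x560x3 uint8, red, green, blue; 420x560 float32, m along the optical axis (not along the pixel's ray), 0 where there is no reading.
- camera_params(name): a dict with "fx", "fy", "cx", "cy" (pixels), "T" (4x4, takes a point from camera to world coordinates). Camera axes: x right, y up, looking along -z (the intrinsics and any distortion apply to the point x, -y, -z); pixel columns grow to the right and rows downward; lengths in m; the calibration is good to about 2 mm. A picture is of the moment at which its call begins: read the wrist's pose just before it. camera_params takes no time and is no camera call; for the wrist camera it gives the pose at the moment of the call.
- hand_in(): hands the job in, once; it reports no verdict.
The state is a dict: "clock": time; "joint_pos": joint angles; "joint_velocities": joint speeds; "joint_efforts": joint torques, N m; "position": TCP position; "eef_rot": TCP orientation; "ft_force": force on the tool from outside, world axes, zero at the start; "wrist_torque": the same for the moment, N m; "gripper_width": opening from 0.0 (shut) to 1.0 (fully open).
Only numpy, scipy, OpenCV 4.12 (cv2) and the standard library are available. Lean on these libraries where they do the work, as an engineer would, in place of code of your own. Each camera call takes 0.05 s, during which the arm holds its last target.

TASK

Take the short stone offcut out of the jig's V-groove and put it in the round basin. Then slide the long stone bar along the groove, without lifting it out, until its end touches the end stop, and last swing the keeper arm over the bar as far as it goes. Leave everything else on the bench where it is.

Things in the scene. Friction and masses are not known exactly. Their poses are not given: they have to be found in the camera images.
- jig: Fixed aluminium cutting jig with a straight 90-degree V-groove in its top, on a dark steel base 310 x 100 mm. Origin on the bench under mid-groove; x along the groove to the end stop, z up. Groove x -140 (open end) to +140 mm; apex 22 mm, lips 35 mm above the bench and 25 mm apart; beside them flat tops, 35 mm high, out to y +-45 mm.
- stop_face (a point): Middle of the end stop's face, at jig x +140 mm, 45 mm above the bench. The stop is a steel block across the groove's end, 70 mm wide, 26 mm thick, 75 mm high.
- stop_pin (a point): Top of the upright steel pin (10 mm across, top 78 mm above the bench) that ends the keeper's swing, at jig x +44, y +32 mm.
- bar_center (a point): Centre (on the axis) of the long bar: a loose plain cylinder of grey-green stone, 32 mm in diameter, 130 mm long, about 0.3 kg (varies), x along its length. It lies in the groove, 45 mm above the bench (top 61 mm), its front end 90 to 135 mm from the end stop. Touching the stop, its centre is at jig x +75 mm.
- offcut_center (a point): Centre of the offcut: a loose short cylinder of the same stone, 32 mm in diameter and 60 mm long, 0.14 kg, x axis along its length, lying in the groove between the bar and the end stop, 45 mm above the bench.
- keeper (a joint): Swing of the keeper about its upright pivot, rad: 0 = closed, lying square across the groove against its stop pin; grows as it swings open, anticlockwise seen from above (towards the jig's -x), to 2.4. It stays where it is left (light friction, under 1 N at the knob). It passes 5 mm above the bar.
- keeper_pivot (a point): On the keeper's pivot axis, at the top of its arm, 74 mm above the bench, at jig x +30, y -70 mm. The keeper is a flat steel arm 16 mm wide and 8 mm thick (66 to 74 mm above the bench), reaching 125 mm from the pivot; the pivot post is 26 mm across, its cap 80 mm high, on a small foot beside the jig.
- keeper_knob (a point): Middle of the keeper's knob, an upright black cylinder 18 mm across and 36 mm high (74 to 110 mm above the bench) on the arm, 115 mm from the pivot. With the keeper closed it is at jig x +30, y +45 mm.
- basin: A round open plastic basin, fixed, 200 mm across the rim and 50 mm high, walls 4 mm, narrowing to its floor about 5 mm above the bench; origin under its centre on the bench. It stands at the robot's left or right.
- bur_stand: Bystander, fixed: wooden block with burs, 100 x 120 mm and 75 mm high over the burs; origin under its centre. It stands on the side where the basin does not.
- stone_a: Bystander: a loose lump of rough stone, 60 mm long, 40 mm high.
- stone_b: Bystander: a loose lump of rough stone, 50 mm long, 33 mm high.
- handpiece: Bystander: a loose black rotary handpiece 150 mm long, 28 mm thick.
- brush: Bystander: a loose brush 160 mm long.
- jar: Bystander: a small jar, 56 mm across, 70 mm high.
- polish: Bystander: a small can, 52 mm across, 60 mm high.
Not all that is in view belongs to the job. Leave any blue or purple look-alike of the part that bears offcut_center alone.

How it is judged:
By the outcome, as a careful person would: the job done as asked, in the order asked, and still so for the second after the job is handed in, with the robot touching nothing.
It also fails if it takes over 58 s, if anything falls off the work surface, if the arm or the gripper's body presses on something with over 40 N, if the wrist force passes 120 N, or if a joint passes its speed limit or range.

## Working session

There is one attempt and no reset: what is moved stays moved. The work goes in short steps, Python scripts to look and compute and a tool call to move; the robot and the scene stay as the last step left them, time stands still between calls to the robot, and variables do not carry over. Pictures are saved under pics/ and viewed, and the job is handed in when it is done.

Besides the shell and the picture viewer there is one more tool, called after ">>>" by a JSON object that holds its "fn" and its "kwargs", one argument or row to a line. move_arm: Moves the arm, as the interface text tells. Its arguments: {"type":"object","properties":{"steps":{"type":"array"},"grip_force":{"type":"number"}},"required":["steps"]}

```bash
ls; mkdir -p pics; python3 - <<'E'
from workcell import state,camera,camera_params
import cv2,numpy as np
print(state())
for n in ("scene","top"):
    p,d=camera(n); cv2.imwrite(f"pics/{n}0.png",p[:,:,::-1]); np.save(f"{n}0.npy",d); print(n,camera_params(n),d.min(),d.max())
E
```

```text
pics
{'clock': 0.0, 'joint_pos': array([-6.89780592e+01,  1.51709551e+01,  9.19826175e+01,  1.35328644e-03,
        7.29780570e+01, -2.11432827e+00]), 'joint_velocities': array([-0.06729424,  0.01117287,  0.0400403 , -0.08458525,  0.0978289 ,
        0.03002288]), 'joint_efforts': array([-1.04921695e-03, -5.15119851e+01, -3.67309570e+01, -2.56752332e-05,
        1.31494371e-02, -2.39097591e-05]), 'position': array([ 0.26495666, -0.62001215,  0.22992806]), 'eef_rot': array([-1.79868508e+02, -6.14849812e-03,  2.31358644e+01]), 'ft_force': array([-0.16779837,  0.94716333,  0.49029517]), 'wrist_torque': array([-0.00065017, -0.04932199,  0.01822729]), 'gripper_width': 1.0028713204396322}
scene {'fx': 406.61307867239344, 'fy': 406.61307867239344, 'cx': 283.65915743280044, 'cy': 207.45446407630612, 'T': array([[ 0.11776801, -0.67102494,  0.73202201,  1.38946026],
       [ 0.99296103,  0.07020957, -0.09538876, -0.10863646],
       [ 0.01261329,  0.73810308,  0.67457005,  0.85740119],
       [ 0.        ,  0.        ,  0.        ,  1.        ]])} 0.0 3.212106
top {'fx': 442.4889545121446, 'fy': 442.4889545121446, 'cx': 276.3356551879659, 'cy': 207.75165710691525, 'T': array([[ 0.01434638,  0.9987956 , -0.04692056,  0.51158693],
       [-0.99988154,  0.014592  ,  0.00489653,  0.01701184],
       [ 0.0055753 ,  0.04684475,  0.99888662,  1.18310975],
       [ 0.        ,  0.        ,  0.        ,  1.        ]])} 0.0 2.0017688
```

View pics/top0.png

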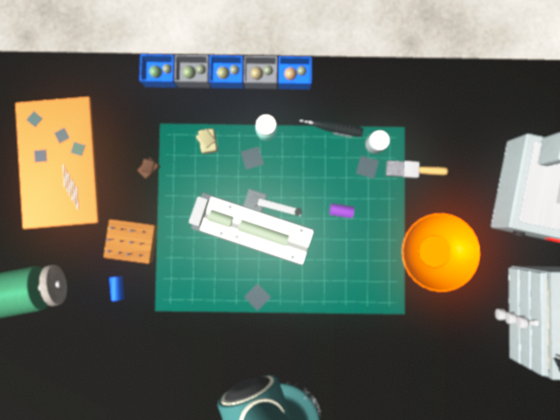

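View pics/scene0.png

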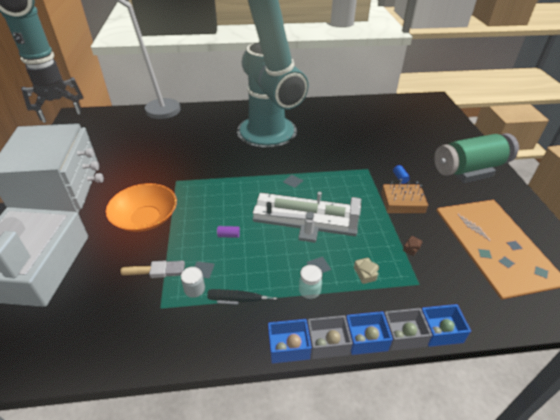

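The top view shows the jig with its stop at about (200,211) and its open end at (312,245). The grey-green offcut is near (221,218) and the long bar near (263,232). The keeper pivots at (254,200) and its knob is near (297,211). The basin is at (441,252). The look-alikes are purple at (342,211) and blue at (116,288), and I'll leave both alone. Next I'll enlarge the jig and measure.

```bash
cat > h.py <<'E'
import numpy as np,cv2
from workcell import *
def proj(n,P,prm=None):
    c=prm or camera_params(n);T=c["T"];P=np.atleast_2d(P)
    q=(P-T[:3,3])@T[:3,:3]; x,y,z=q[:,0],-q[:,1],-q[:,2]
    return np.c_[c["fx"]*x/z+c["cx"],c["fy"]*y/z+c["cy"]]
def onplane(n,uv,h,prm=None):
    c=prm or camera_params(n);T=c["T"];uv=np.atleast_2d(uv).astype(float)
    d=np.c_[(uv[:,0]-c["cx"])/c["fx"],-(uv[:,1]-c["cy"])/c["fy"],-np.ones(len(uv))]@T[:3,:3].T
    o=T[:3,3]; return o+d*((h-o[2])/d[:,2])[:,None]
def cloud(n,d,prm=None):
    c=prm or camera_params(n);T=c["T"];v,u=np.mgrid[:420,:560]
    p=np.stack([(u-c["cx"])/c["fx"]*d,-(v-c["cy"])/c["fy"]*d,-d],-1)
    return p@T[:3,:3].T+T[:3,3]
E
python3 - <<'E'
from h import *
a=cv2.imread("pics/top0.png")[180:280,180:330]; cv2.imwrite("pics/top0c.png",cv2.resize(a,(750,500),interpolation=cv2.INTER_CUBIC))
b=cv2.imread("pics/scene0.png")[170:250,240:380]; cv2.imwrite("pics/scene0c.png",cv2.resize(b,(770,440),interpolation=cv2.INTER_CUBIC))
C=cloud("top",np.load("top0.npy"))
for u,v in [(200,205),(197,218),(221,218),(263,232),(297,210),(254,200),(441,252),(300,250),(210,200),(342,211),(270,290)]:print(u,v,C[v,u].round(4))
E
```

```text
200 205 [0.5679 0.2036 0.0712]
197 218 [0.5351 0.2096 0.0754]
221 218 [0.5362 0.1512 0.0622]
263 232 [0.5024 0.0444 0.0626]
297 210 [ 0.5572 -0.0384  0.1113]
254 200 [0.5821 0.0677 0.078 ]
441 252 [ 0.4556 -0.4282  0.0048]
300 250 [ 0.4568 -0.0517  0.0303]
210 200 [0.5832 0.1841 0.0342]
342 211 [ 0.5597 -0.1598  0.032 ]
270 290 [0.3485 0.0249 0.0004]
```

View pics/top0c.png

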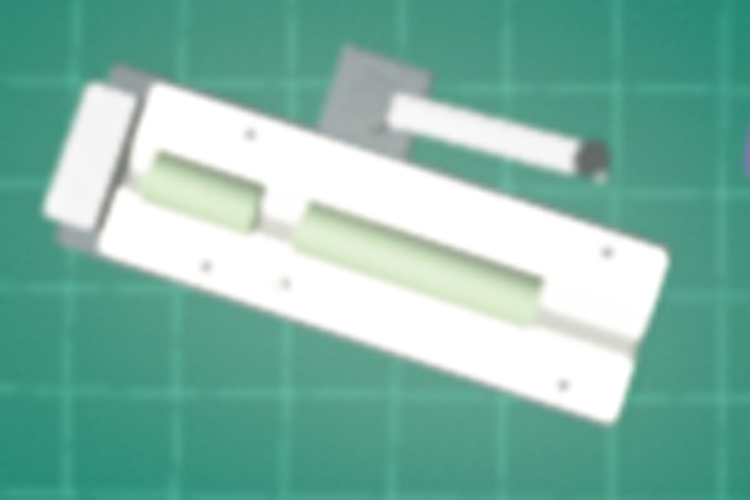

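View pics/scene0c.png

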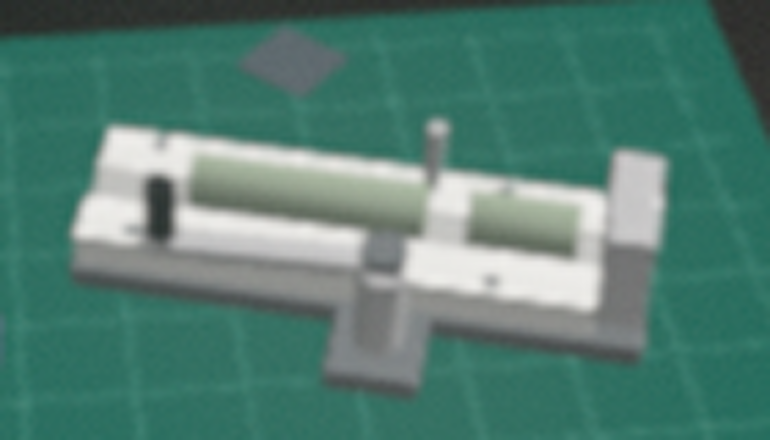

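```bash
python3 - <<'E'
from h import *
p=cv2.imread("pics/top0.png"); hsv=cv2.cvtColor(p,cv2.COLOR_BGR2HSV)
roi=np.zeros((420,560),bool); roi[185:270,185:320]=1
white=(hsv[...,1]<45)&(hsv[...,2]>200)&roi
for u,v in [(221,218),(263,232),(280,255)]: print(hsv[v,u])
green=(hsv[...,0]>30)&(hsv[...,0]<75)&(hsv[...,1]>18)&(hsv[...,1]<90)&(hsv[...,2]>130)&roi
n,l,s,c=cv2.connectedComponentsWithStats(green.astype(np.uint8))
k=[i for i in range(1,n) if s[i,4]>60]; print(s[k],c[k])
for i in k:
    v,u=np.where(l==i); P=onplane("top",np.c_[u,v],0.056)[:,:2]
    r=cv2.minAreaRect((P*1000).astype(np.float32)); print("green",r, P.mean(0)); print(cv2.boxPoints(r).round(1).tolist())
# jig top: points from depth
C=cloud("top",np.load("top0.npy"))
j=(C[...,2]>0.027)&(C[...,2]<0.042)&roi&(hsv[...,1]<60)
m=cv2.morphologyEx((j).astype(np.uint8),cv2.MORPH_OPEN,np.ones((3,3)))
n,l,s,c=cv2.connectedComponentsWithStats(m); print(s)
v,u=np.where(m); P=onplane("top",np.c_[u,v],0.035)[:,:2]
r=cv2.minAreaRect((P*1000).astype(np.float32)); print("jig",r); print(cv2.boxPoints(r).round(1).tolist())
cv2.imwrite("pics/m.png",np.hstack([cv2.resize((x[180:280,180:330]*255).astype(np.uint8),(400,267),interpolation=0) for x in (m,green)]))
k=(C[...,2]>0.066)&(C[...,2]<0.085)&roi; n,l,s,c=cv2.connectedComponentsWithStats(k.astype(np.uint8)); print("high",s,c)
for i in range(1,n):
    if s[i,4]>30:
        Q=C[l==i]; print(Q.mean(0), cv2.minAreaRect((Q[:,:2]*1000).astype(np.float32)))
kn=(C[...,2]>0.095)&(C[...,2]<.13)&roi; print("knob",kn.sum(),C[kn].mean(0))
E
```

```text
[ 45  31 233]
[ 46  28 236]
[  0   0 255]
[[208 210  25  17 247]
 [238 220  51  25 533]] [[220.20647773 218.07287449]
 [263.28705441 232.31144465]]
green ((536.5830078125, 153.97518920898438), (62.04119110107422, 26.521265029907227), 72.409423828125) [0.53614805 0.15397256]
[[514.5999755859375, 128.39999389648438], [539.7999877929688, 120.4000015258789], [558.5999755859375, 179.5], [533.2999877929688, 187.60000610351562]]
green ((501.5715026855469, 43.513031005859375), (131.059326171875, 26.503257751464844), 72.4094009399414) [0.50153384 0.04377985]
[[469.1000061035156, -14.899999618530273], [494.3999938964844, -23.0], [534.0, 102.0], [508.70001220703125, 110.0]]
[[     0      0    560    420 232566]
 [   207    198    106     47   1329]
 [   201    216    106     47   1305]]
jig ((508.3209228515625, 62.77032470703125), (281.1797180175781, 89.24156951904297), 72.43643188476562)
[[423.3999938964844, -57.79999923706055], [508.3999938964844, -84.69999694824219], [593.2999877929688, 183.3000030517578], [508.20001220703125, 210.3000030517578]]
high [[     0      0    560    420 234557]
 [   249    195     48     20    327]
 [   189    196     19     30    300]
 [   299    215      2      1      2]
 [   234    235      4      4     14]] [[279.61869823 209.50418022]
 [270.83486239 204.27217125]
 [198.07       210.63333333]
 [299.5        215.        ]
 [235.28571429 236.5       ]]
[0.57214879 0.0254537  0.0752036 ] ((572.9728393554688, 21.444290161132812), (121.47761535644531, 23.63761329650879), 77.90190887451172)
[0.55358348 0.20749989 0.07450607] ((553.88720703125, 207.53128051757812), (26.751110076904297, 69.12528228759766), 71.6706771850586)
knob 42 [ 0.55474372 -0.04147374  0.10889542]
```

View pics/m.png

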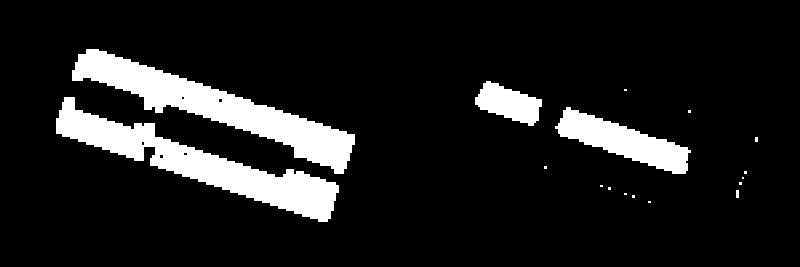

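>>> {"fn": "move_arm", "kwargs": {
  "steps": [
    {"rz": -0.123},
    {"rz": -0.123},
    {"rz": -0.123},
    {"rz": -0.123},
    {"rz": -0.123},
    {"rz": -0.123},
    {"rz": -0.122},
    {"tx": 2},
    {"tx": 4,"ty": 0.1},
    {"tx": 4,"ty": 0.1}
  ],
  "grip_force": 40
}}

```text
invalid input at $.steps[0]: expected keys tx, ty, tz, rx, ry, rz, hand
```

>>> {"fn": "move_arm", "kwargs": {
  "steps": [
    {"tx": 4,"ty": 0.1},
    {"tx": 4,"ty": 0.1},
    {"tx": 4,"ty": 0.1},
    {"tx": 4,"ty": 0.1},
    {"tx": 4,"ty": 0.2},
    {"tx": 4,"ty": 0.2},
    {"tx": 4,"ty": 0.1},
    {"tx": 4,"ty": 0.1},
    {"tx": 4,"ty": 0.1},
    {"tx": 4,"ty": 0.1}
  ]
}}

```text
invalid input at $.steps[0]: expected keys tx, ty, tz, rx, ry, rz, hand
```

>>> {"fn": "move_arm", "kwargs": {
  "steps": [
    {"tx": 4,"ty": 0.1},
    {"tx": 4,"ty": 0.1},
    {"tx": 4,"ty": 0.2},
    {"tx": 4,"ty": 0.2},
    {"tx": 3,"ty": 0.1},
    {"tx": 2,"ty": 0.1},
    {"tx": 0},
    {"tx": 0}
  ]
}}

```text
invalid input at $.steps[0]: expected keys tx, ty, tz, rx, ry, rz, hand
```

All seven keys are required in each row.

>>> {"fn": "move_arm", "kwargs": {
  "steps": [
    {"tx": 0,"ty": 0,"tz": 0,"rx": 0,"ry": 0,"rz": -0.123,"hand": 1},
    {"tx": 0,"ty": 0,"tz": 0,"rx": 0,"ry": 0,"rz": -0.123,"hand": 1},
    {"tx": 0,"ty": 0,"tz": 0,"rx": 0,"ry": 0,"rz": -0.123,"hand": 1},
    {"tx": 0,"ty": 0,"tz": 0,"rx": 0,"ry": 0,"rz": -0.123,"hand": 1},
    {"tx": 0,"ty": 0,"tz": 0,"rx": 0,"ry": 0,"rz": -0.123,"hand": 1},
    {"tx": 0,"ty": 0,"tz": 0,"rx": 0,"ry": 0,"rz": -0.123,"hand": 1},
    {"tx": 0,"ty": 0,"tz": 0,"rx": 0,"ry": 0,"rz": -0.122,"hand": 1},
    {"tx": 2,"ty": 0,"tz": 0,"rx": 0,"ry": 0,"rz": 0,"hand": 1},
    {"tx": 4,"ty": 0.1,"tz": 0,"rx": 0,"ry": 0,"rz": 0,"hand": 1},
    {"tx": 4,"ty": 0.1,"tz": 0,"rx": 0,"ry": 0,"rz": 0,"hand": 1}
  ],
  "grip_force": 40
}}

```text
clock: 0.93
position: [0.2969, -0.5254, 0.2302]
eef_rot: [-180.0, -0.1, 72.3]
ft_force: [-0.0, 0.7, 0.5]
gripper_width: 1.002
```

>>> {"fn": "move_arm", "kwargs": {
  "steps": [
    {"tx": 4,"ty": 0.1,"tz": 0,"rx": 0,"ry": 0,"rz": 0,"hand": 1},
    {"tx": 4,"ty": 0.1,"tz": 0,"rx": 0,"ry": 0,"rz": 0,"hand": 1},
    {"tx": 4,"ty": 0.1,"tz": 0,"rx": 0,"ry": 0,"rz": 0,"hand": 1},
    {"tx": 4,"ty": 0.1,"tz": 0,"rx": 0,"ry": 0,"rz": 0,"hand": 1},
    {"tx": 4,"ty": 0.2,"tz": 0,"rx": 0,"ry": 0,"rz": 0,"hand": 1},
    {"tx": 4,"ty": 0.2,"tz": 0,"rx": 0,"ry": 0,"rz": 0,"hand": 1},
    {"tx": 4,"ty": 0.1,"tz": 0,"rx": 0,"ry": 0,"rz": 0,"hand": 1},
    {"tx": 4,"ty": 0.1,"tz": 0,"rx": 0,"ry": 0,"rz": 0,"hand": 1},
    {"tx": 4,"ty": 0.1,"tz": 0,"rx": 0,"ry": 0,"rz": 0,"hand": 1},
    {"tx": 4,"ty": 0.1,"tz": 0,"rx": 0,"ry": 0,"rz": 0,"hand": 1}
  ]
}}

```text
clock: 1.77
position: [0.4295, -0.1463, 0.231]
eef_rot: [-180.0, -0.0, 72.4]
ft_force: [0.5, -0.1, -0.0]
gripper_width: 1.003
```

>>> {"fn": "move_arm", "kwargs": {
  "steps": [
    {"tx": 4,"ty": 0.1,"tz": 0,"rx": 0,"ry": 0,"rz": 0,"hand": 1},
    {"tx": 4,"ty": 0.1,"tz": 0,"rx": 0,"ry": 0,"rz": 0,"hand": 1},
    {"tx": 4,"ty": 0.2,"tz": 0,"rx": 0,"ry": 0,"rz": 0,"hand": 1},
    {"tx": 4,"ty": 0.2,"tz": 0,"rx": 0,"ry": 0,"rz": 0,"hand": 1},
    {"tx": 3,"ty": 0.1,"tz": 0,"rx": 0,"ry": 0,"rz": 0,"hand": 1},
    {"tx": 2,"ty": 0.1,"tz": 0,"rx": 0,"ry": 0,"rz": 0,"hand": 1},
    {"tx": 0,"ty": 0,"tz": 0,"rx": 0,"ry": 0,"rz": 0,"hand": 1},
    {"tx": 0,"ty": 0,"tz": 0,"rx": 0,"ry": 0,"rz": 0,"hand": 1}
  ]
}}

```text
clock: 2.43
position: [0.5004, 0.0502, 0.2307]
eef_rot: [-179.9, 0.1, 72.6]
ft_force: [-0.5, -0.9, -0.2]
gripper_width: 0.997
```

>>> {"fn": "move_arm", "kwargs": {
  "steps": [
    {"tx": 3,"ty": 0.1,"tz": 0,"rx": 0,"ry": 0,"rz": 0,"hand": 1},
    {"tx": 4,"ty": 0.1,"tz": 0,"rx": 0,"ry": 0,"rz": 0,"hand": 1},
    {"tx": 3,"ty": 0.1,"tz": 0,"rx": 0,"ry": 0,"rz": 0,"hand": 1},
    {"tx": 1,"ty": 0,"tz": 0,"rx": 0,"ry": 0,"rz": 0,"hand": 1},
    {"tx": 0,"ty": 0,"tz": 0,"rx": 0,"ry": 0,"rz": 0,"hand": 1},
    {"tx": 0,"ty": 0,"tz": 0,"rx": 0,"ry": 0,"rz": 0,"hand": 1}
  ]
}}

```text
clock: 2.93
position: [0.5364, 0.152, 0.2308]
eef_rot: [-180.0, 0.1, 72.4]
ft_force: [-0.8, -0.4, 0.2]
gripper_width: 1.001
```

```bash
python3 - <<'E'
from h import *
s=state(); prm=camera_params("wrist"); p,d=camera("wrist"); cv2.imwrite("pics/w1.png",p[:,:,::-1]); np.savez("w1.npz",d=d,**prm)
print(s["position"],s["eef_rot"],s["joint_pos"].round(1)); print(prm["T"].round(3).tolist(),d.min())
E
```

```text
[0.5363593  0.15204324 0.23082298] [-1.79954356e+02  1.00236543e-01  7.24158632e+01] [ 1.330e+01  2.500e+00  1.064e+02 -1.000e-01  7.120e+01  3.090e+01]
[[0.953, 0.288, 0.092, 0.558], [-0.303, 0.91, 0.285, 0.224], [-0.002, -0.299, 0.954, 0.372], [0.0, 0.0, 0.0, 1.0]] 0.0
```

View pics/w1.png

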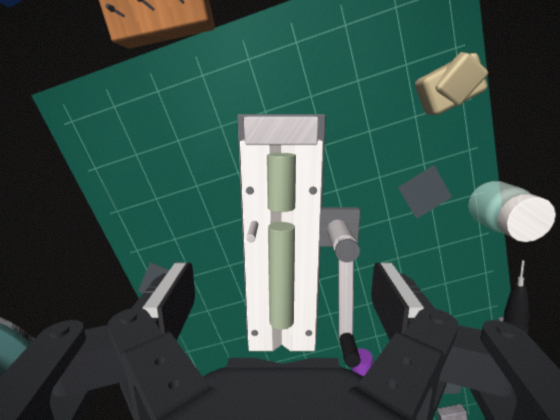

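The wrist view confirms the grey-green offcut at (281,182), between the stop at (284,130) and the bar at (281,276). The pin is at (252,231) and the knob at (350,350). I'll cross-check the positions from this view.

```bash
python3 - <<'E'
from h import *
z=np.load("w1.npz"); prm={k:z[k] for k in("fx","fy","cx","cy","T")}
p=cv2.imread("pics/w1.png"); hsv=cv2.cvtColor(p,cv2.COLOR_BGR2HSV)
g=(hsv[...,0]>30)&(hsv[...,0]<75)&(hsv[...,1]>18)&(hsv[...,1]<90)&(hsv[...,2]>90)
g[:, :255]=0; g[:,310:]=0
n,l,s,c=cv2.connectedComponentsWithStats(g.astype(np.uint8))
o=np.array([.5083,.0628]); a=np.radians(72.42); U=np.array([np.cos(a),np.sin(a)]); V=np.array([-U[1],U[0]])
J=lambda P:np.c_[(P[:,:2]-o)@U,(P[:,:2]-o)@V]*1000
for i in range(1,n):
    if s[i,4]>300:
        print(s[i],c[i]); v,u=np.where(l==i); P=onplane("w",np.c_[u,v],.055,prm)
        r=cv2.minAreaRect((P[:,:2]*1000).astype(np.float32)); print(r, J(np.array([r[0]])/1000))
for nm,uv,h in [("stop top edge L",(247,144),.075),("stop top R",(321,144),.075),("far corners",(243,347),.035),("",(314,349),.035),("knob top",(346,338),.11),("pivot cap",(347,250),.08),("pin",(253,224),.078)]:
    P=onplane("w",uv,h,prm); print(nm,P.round(4),J(P).round(1))
c=camera_params("top")
t,_=cv2.imread("pics/top0.png"),0
h2=cv2.cvtColor(t,cv2.COLOR_BGR2HSV); m=((h2[...,0]<20)&(h2[...,1]>200)&(h2[...,2]>150)).astype(np.uint8); m[:,:380]=0
k,_=cv2.findContours(m,0,1); k=max(k,key=cv2.contourArea); (x,y),r=cv2.minEnclosingCircle(k); print("basin",x,y,r,onplane("top",(x,y),.05),r*1.14/442)
E
```

```text
[ 267  152   29   61 1536] [280.22721354 181.14518229]
((534.1878051757812, 156.35643005371094), (64.85710906982422, 29.006542205810547), 71.50706481933594) [[97.006064    3.57877195]]
[ 268  222   27  108 2573] [280.61601244 273.57364944]
((499.4540100097656, 47.1071662902832), (141.26962280273438, 29.33487892150879), 72.19354248046875) [[-17.63173563   3.69302955]]
stop top edge L [[0.5166 0.2066 0.075 ]] [[139.6  35.5]]
stop top R [[0.584  0.1852 0.075 ]] [[139.5 -35.2]]
far corners [[ 0.4154 -0.0478  0.035 ]] [[-133.5   55.1]]
 [[ 0.5058 -0.0798  0.035 ]] [[-136.7  -40.7]]
knob top [[ 0.5529 -0.0088  0.11  ]] [[-54.8 -64.2]]
pivot cap [[0.5804 0.0724 0.08  ]] [[ 31.  -65.8]]
pin [[0.4958 0.1288 0.078 ]] [[59.2 31.9]]
basin 440.5982971191406 252.0850372314453 40.15703201293945 [[ 0.45747884 -0.41013594  0.05      ]] 0.10357243550848635
```

>>> {"fn": "move_arm", "kwargs": {
  "steps": [
    {"tx": 0.2,"ty": -0.1,"tz": 2,"rx": 0,"ry": 0,"rz": 0,"hand": 0.7},
    {"tx": 0,"ty": 0,"tz": 4,"rx": 0,"ry": 0,"rz": 0,"hand": 0.7},
    {"tx": 0,"ty": 0,"tz": 4,"rx": 0,"ry": 0,"rz": 0,"hand": 0.7},
    {"tx": 0,"ty": 0,"tz": 4,"rx": 0,"ry": 0,"rz": 0,"hand": 0.7},
    {"tx": 0,"ty": 0,"tz": 3,"rx": 0,"ry": 0,"rz": 0,"hand": 0.7},
    {"tx": 0,"ty": 0,"tz": 1.2,"rx": 0,"ry": 0,"rz": 0,"hand": 0.7},
    {"tx": 0,"ty": 0,"tz": 0.6,"rx": 0,"ry": 0,"rz": 0,"hand": 0.7},
    {"tx": 0,"ty": 0,"tz": 0.3,"rx": 0,"ry": 0,"rz": 0,"hand": 0.7},
    {"tx": 0,"ty": 0,"tz": 0,"rx": 0,"ry": 0,"rz": 0,"hand": 0.7},
    {"tx": 0,"ty": 0,"tz": 0,"rx": 0,"ry": 0,"rz": 0,"hand": 0.7}
  ]
}}

```text
clock: 3.82
position: [0.5385, 0.1557, 0.0426]
eef_rot: [179.8, -0.1, 72.4]
ft_force: [-0.3, -0.5, 0.1]
gripper_width: 0.701
```

```bash
python3 - <<'E'
from h import *
s=state(); p,d=camera("wrist"); cv2.imwrite("pics/w2.png",p[:,:,::-1])
q,_=camera("scene"); cv2.imwrite("pics/s2.png",cv2.resize(q[130:250,230:400,::-1],(680,480),interpolation=2))
print(s["position"],s["eef_rot"],s["ft_force"],s["gripper_width"])
E
```

```text
[0.53851116 0.15574307 0.04259251] [ 1.79801634e+02 -1.14470568e-01  7.23918755e+01] [-0.28384377 -0.49100359  0.14560846] 0.7009750616602584
```

View pics/w2.png

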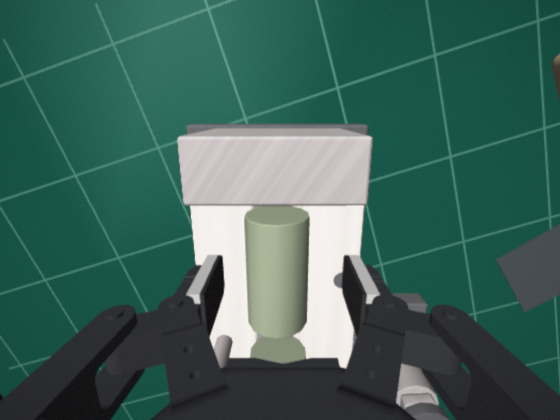

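View pics/s2.png

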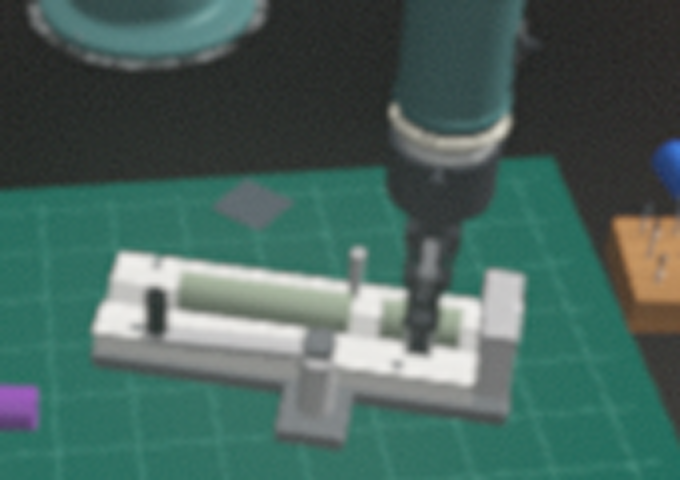

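The offcut sits centred about 2 mm to the left of the pads' midline. I'll correct for that, go down 4 mm and close.

>>> {"fn": "move_arm", "kwargs": {
  "steps": [
    {"tx": -0.2,"ty": -0.2,"tz": 0.2,"rx": 0,"ry": 0,"rz": 0,"hand": 0.7},
    {"tx": 0,"ty": 0,"tz": 0.2,"rx": 0,"ry": 0,"rz": 0,"hand": 0.6},
    {"tx": 0,"ty": 0,"tz": 0,"rx": 0,"ry": 0,"rz": 0,"hand": 0.5},
    {"tx": 0,"ty": 0,"tz": 0,"rx": 0,"ry": 0,"rz": 0,"hand": 0.4},
    {"tx": 0,"ty": 0,"tz": 0,"rx": 0,"ry": 0,"rz": 0,"hand": 0.3},
    {"tx": 0,"ty": 0,"tz": 0,"rx": 0,"ry": 0,"rz": 0,"hand": 0.2},
    {"tx": 0,"ty": 0,"tz": 0,"rx": 0,"ry": 0,"rz": 0,"hand": 0.2},
    {"tx": 0,"ty": 0,"tz": 0,"rx": 0,"ry": 0,"rz": 0,"hand": 0.2},
    {"tx": 0,"ty": 0,"tz": 0,"rx": 0,"ry": 0,"rz": 0,"hand": 0.2}
  ]
}}

```text
clock: 4.67
position: [0.5349, 0.1542, 0.0368]
eef_rot: [179.9, -0.0, 72.4]
ft_force: [2.7, -2.4, 2.3]
gripper_width: 0.358
```

>>> {"fn": "move_arm", "kwargs": {
  "steps": [
    {"tx": 0,"ty": 0,"tz": -0.5,"rx": 0,"ry": 0,"rz": 0,"hand": 0.2},
    {"tx": 0,"ty": 0,"tz": -1,"rx": 0,"ry": 0,"rz": 0,"hand": 0.2},
    {"tx": 0,"ty": 0,"tz": -2,"rx": 0,"ry": 0,"rz": 0,"hand": 0.2},
    {"tx": 0,"ty": 0,"tz": -3,"rx": 0,"ry": 0,"rz": 0,"hand": 0.2},
    {"tx": 0,"ty": 0,"tz": -3,"rx": 0,"ry": 0,"rz": 0,"hand": 0.2},
    {"tx": 0,"ty": 0,"tz": -2,"rx": 0,"ry": 0,"rz": 0,"hand": 0.2},
    {"tx": 0,"ty": 0,"tz": -1,"rx": 0,"ry": 0,"rz": 0,"hand": 0.2},
    {"tx": 0,"ty": 0,"tz": 0,"rx": 0,"ry": 0,"rz": 0,"hand": 0.2}
  ]
}}

```text
clock: 5.33
position: [0.5354, 0.155, 0.1645]
eef_rot: [179.8, -0.2, 72.4]
ft_force: [0.4, -0.8, -1.0]
gripper_width: 0.36
```

```bash
python3 - <<'E'
from h import *
s=state(); p,d=camera("wrist"); cv2.imwrite("pics/w3.png",p[:,:,::-1])
print(s["position"],s["eef_rot"],s["ft_force"],s["gripper_width"])
E
```

```text
[0.53542893 0.15501345 0.16454586] [ 1.79769431e+02 -1.68535424e-01  7.24208484e+01] [ 0.44637824 -0.83176085 -0.95905174] 0.3596516693579145
```

View pics/w3.png

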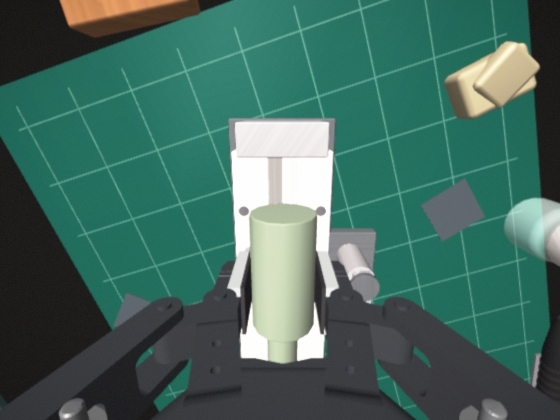

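The offcut is held between the pads at (283,270), and the groove below is clear up to the stop at (283,140). Next I'll carry it to the basin.

>>> {"fn": "move_arm", "kwargs": {
  "steps": [
    {"tx": -2,"ty": 0.3,"tz": 0,"rx": 0,"ry": 0,"rz": 0,"hand": 0.2},
    {"tx": -3,"ty": 0.5,"tz": 0,"rx": 0,"ry": 0,"rz": 0,"hand": 0.2},
    {"tx": -3,"ty": 0.5,"tz": 0,"rx": 0,"ry": 0,"rz": 0,"hand": 0.2},
    {"tx": -3,"ty": 0.5,"tz": 0,"rx": 0,"ry": 0,"rz": 0,"hand": 0.2},
    {"tx": -3,"ty": 0.5,"tz": 0,"rx": 0,"ry": 0,"rz": 0,"hand": 0.2},
    {"tx": -3,"ty": 0.5,"tz": 0,"rx": 0,"ry": 0,"rz": 0,"hand": 0.2},
    {"tx": -3,"ty": 0.5,"tz": 0,"rx": 0,"ry": 0,"rz": 0,"hand": 0.2},
    {"tx": -3,"ty": 0.5,"tz": 0,"rx": 0,"ry": 0,"rz": 0,"hand": 0.2},
    {"tx": -3,"ty": 0.5,"tz": 0,"rx": 0,"ry": 0,"rz": 0,"hand": 0.2},
    {"tx": -3,"ty": 0.5,"tz": 0,"rx": 0,"ry": 0,"rz": 0,"hand": 0.2}
  ]
}}

```text
clock: 6.22
position: [0.4897, -0.1372, 0.1585]
eef_rot: [-179.7, -0.0, 72.4]
ft_force: [-0.1, -0.2, -1.7]
gripper_width: 0.359
```

>>> {"fn": "move_arm", "kwargs": {
  "steps": [
    {"tx": -3,"ty": 0.5,"tz": 0,"rx": 0,"ry": 0,"rz": 0,"hand": 0.2},
    {"tx": -3,"ty": 0.5,"tz": 0,"rx": 0,"ry": 0,"rz": 0,"hand": 0.2},
    {"tx": -3,"ty": 0.5,"tz": 0,"rx": 0,"ry": 0,"rz": 0,"hand": 0.2},
    {"tx": -3,"ty": 0.5,"tz": 0,"rx": 0,"ry": 0,"rz": 0,"hand": 0.2},
    {"tx": -3,"ty": 0.5,"tz": 0,"rx": 0,"ry": 0,"rz": 0,"hand": 0.2},
    {"tx": -3,"ty": 0.5,"tz": 0,"rx": 0,"ry": 0,"rz": 0,"hand": 0.2},
    {"tx": -3,"ty": 0.5,"tz": 0,"rx": 0,"ry": 0,"rz": 0,"hand": 0.2},
    {"tx": -3,"ty": 0.6,"tz": 0,"rx": 0,"ry": 0,"rz": 0,"hand": 0.2},
    {"tx": -2,"ty": 0.5,"tz": 0,"rx": 0,"ry": 0,"rz": 0,"hand": 0.2},
    {"tx": -1,"ty": 0.3,"tz": 0,"rx": 0,"ry": 0,"rz": 0,"hand": 0.2}
  ]
}}

```text
clock: 7.05
position: [0.4553, -0.4102, 0.1583]
eef_rot: [-179.8, -0.1, 72.3]
ft_force: [0.9, -0.3, -1.1]
gripper_width: 0.358
```

```bash
python3 - <<'E'
from h import *
s=state(); print(s["position"],s["eef_rot"],s["gripper_width"])
a=s["position"][:2]; y=np.radians(s["eef_rot"][2]); d=(np.array([.457,-.411])-a)*100
print("tx",d@[np.cos(y),np.sin(y)],"ty",d@[np.sin(y),-np.cos(y)])
E
```

```text
[ 0.45534264 -0.41019031  0.15831633] [-1.79771615e+02 -8.37936294e-02  7.22856116e+01] 0.35767372698844063
tx -0.026700699999568072 ty 0.18251399484835845
```

>>> {"fn": "move_arm", "kwargs": {
  "steps": [
    {"tx": 0,"ty": 0.1,"tz": 1,"rx": 0,"ry": 0,"rz": 0,"hand": 0.2},
    {"tx": 0,"ty": 0,"tz": 3,"rx": 0,"ry": 0,"rz": 0,"hand": 0.2},
    {"tx": 0,"ty": 0,"tz": 3,"rx": 0,"ry": 0,"rz": 0,"hand": 0.2},
    {"tx": 0,"ty": 0,"tz": 3,"rx": 0,"ry": 0,"rz": 0,"hand": 0.2},
    {"tx": 0,"ty": 0,"tz": 1.5,"rx": 0,"ry": 0,"rz": 0,"hand": 0.2},
    {"tx": 0,"ty": 0,"tz": 1,"rx": 0,"ry": 0,"rz": 0,"hand": 0.2},
    {"tx": 0,"ty": 0,"tz": 0.6,"rx": 0,"ry": 0,"rz": 0,"hand": 0.2},
    {"tx": 0,"ty": 0,"tz": 0.3,"rx": 0,"ry": 0,"rz": 0,"hand": 0.2},
    {"tx": 0,"ty": 0,"tz": 0,"rx": 0,"ry": 0,"rz": 0,"hand": 0.2},
    {"tx": 0,"ty": 0,"tz": 0,"rx": 0,"ry": 0,"rz": 0,"hand": 0.2}
  ]
}}

```text
clock: 7.88
position: [0.4591, -0.4096, 0.0284]
eef_rot: [179.9, 0.0, 72.4]
ft_force: [0.5, -1.4, -1.4]
gripper_width: 0.358
```

```bash
python3 - <<'E'
from h import *
s=state(); p,d=camera("wrist"); cv2.imwrite("pics/w4.png",p[:,:,::-1])
print(s["position"],s["eef_rot"],s["ft_force"],s["gripper_width"])
E
```

```text
[ 0.45905429 -0.40958427  0.02842014] [1.79896278e+02 4.72953345e-02 7.24240708e+01] [ 0.50271697 -1.37350001 -1.38712373] 0.35790934072514846
```

View pics/w4.png

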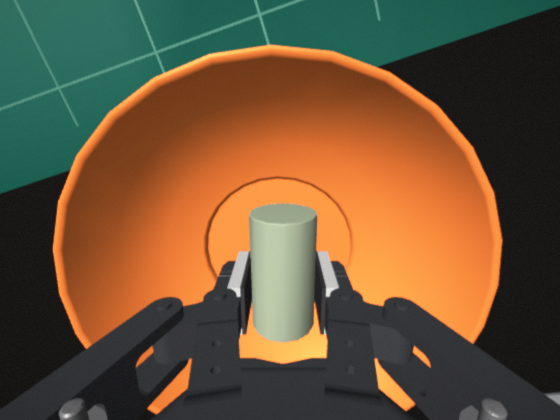

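>>> {"fn": "move_arm", "kwargs": {
  "steps": [
    {"tx": 0,"ty": 0,"tz": 0.5,"rx": 0,"ry": 0,"rz": 0,"hand": 0.2},
    {"tx": 0,"ty": 0,"tz": 0.5,"rx": 0,"ry": 0,"rz": 0,"hand": 0.2},
    {"tx": 0,"ty": 0,"tz": 0,"rx": 0,"ry": 0,"rz": 0,"hand": 0.2},
    {"tx": 0,"ty": 0,"tz": 0,"rx": 0,"ry": 0,"rz": 0,"hand": 0.4},
    {"tx": 0,"ty": 0,"tz": 0,"rx": 0,"ry": 0,"rz": 0,"hand": 0.5},
    {"tx": 0,"ty": 0,"tz": 0,"rx": 0,"ry": 0,"rz": 0,"hand": 0.6},
    {"tx": 0,"ty": 0,"tz": 0,"rx": 0,"ry": 0,"rz": 0,"hand": 0.6},
    {"tx": 0,"ty": 0,"tz": 0,"rx": 0,"ry": 0,"rz": 0,"hand": 0.6}
  ]
}}

```text
clock: 8.6
position: [0.4584, -0.4094, 0.0176]
eef_rot: [180.0, 0.0, 72.4]
ft_force: [-1.1, -0.8, -0.2]
gripper_width: 0.601
```

>>> {"fn": "move_arm", "kwargs": {
  "steps": [
    {"tx": 0,"ty": 0,"tz": -1,"rx": 0,"ry": 0,"rz": 0,"hand": 0.6},
    {"tx": 0,"ty": 0,"tz": -2,"rx": 0,"ry": 0,"rz": 0,"hand": 0.6},
    {"tx": 0,"ty": 0,"tz": -4,"rx": 0,"ry": 0,"rz": 0,"hand": 0.6},
    {"tx": 0,"ty": 0,"tz": -4,"rx": 0,"ry": 0,"rz": 0,"hand": 0.4},
    {"tx": 0,"ty": 0,"tz": -3,"rx": 0,"ry": 0,"rz": 0,"hand": 0.2},
    {"tx": 0,"ty": 0,"tz": -1,"rx": 0,"ry": 0,"rz": 0,"hand": 0},
    {"tx": 0,"ty": 0,"tz": 0,"rx": 0,"ry": 0,"rz": 0,"hand": 0}
  ]
}}

```text
clock: 9.18
position: [0.4605, -0.4113, 0.173]
eef_rot: [179.5, 0.2, 72.4]
ft_force: [0.2, -0.5, -0.5]
gripper_width: 0.032
```

```bash
python3 - <<'E'
from h import *
s=state(); p,d=camera("wrist"); cv2.imwrite("pics/w5.png",p[:,:,::-1])
print(s["position"],s["eef_rot"],s["ft_force"],s["gripper_width"])
o=np.array([.5083,.0628]); a=np.radians(72.42); U=np.array([np.cos(a),np.sin(a)]); V=np.array([-U[1],U[0]])
t=o+U*(-.125)+V*.0015; print("target",t)
y=np.radians(s["eef_rot"][2]); d=(t-s["position"][:2])*100
print("tx",d@[np.cos(y),np.sin(y)],"ty",d@[np.sin(y),-np.cos(y)])
E
```

```text
[ 0.4604804  -0.41133259  0.17295457] [179.52154707   0.23976942  72.41165491] [ 0.21168248 -0.46169845 -0.54063708] 0.03156788547451465
target [ 0.46911541 -0.05590896]
tx 34.141763199591026 ty -9.916914715554885
```

View pics/w5.png

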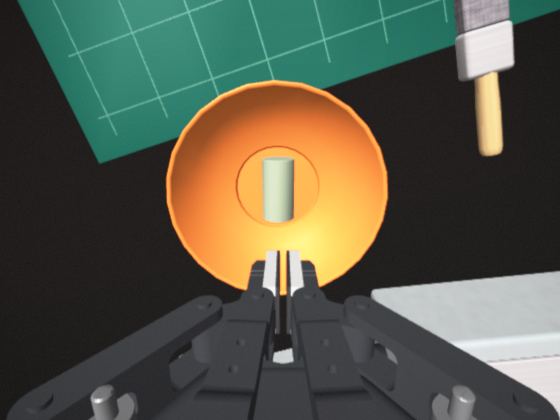

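The offcut lies in the basin at (278,188). Next I'll move to the point behind the bar's rear end with the fingers shut.

>>> {"fn": "move_arm", "kwargs": {
  "steps": [
    {"tx": 2,"ty": -0.6,"tz": 0,"rx": 0,"ry": 0,"rz": 0,"hand": 0},
    {"tx": 3,"ty": -0.9,"tz": 0,"rx": 0,"ry": 0,"rz": 0,"hand": 0},
    {"tx": 3.5,"ty": -1,"tz": 0,"rx": 0,"ry": 0,"rz": 0,"hand": 0},
    {"tx": 4,"ty": -1.1,"tz": 0,"rx": 0,"ry": 0,"rz": 0,"hand": 0},
    {"tx": 4,"ty": -1.1,"tz": 0,"rx": 0,"ry": 0,"rz": 0,"hand": 0},
    {"tx": 4,"ty": -1.2,"tz": 0,"rx": 0,"ry": 0,"rz": 0,"hand": 0},
    {"tx": 4,"ty": -1.2,"tz": 0,"rx": 0,"ry": 0,"rz": 0,"hand": 0},
    {"tx": 4,"ty": -1.2,"tz": 0,"rx": 0,"ry": 0,"rz": 0,"hand": 0},
    {"tx": 3.6,"ty": -1,"tz": 0,"rx": 0,"ry": 0,"rz": 0,"hand": 0},
    {"tx": 2,"ty": -0.6,"tz": 0,"rx": 0,"ry": 0,"rz": 0,"hand": 0}
  ]
}}

```text
clock: 10.07
position: [0.4642, -0.0507, 0.1644]
eef_rot: [-179.7, -0.0, 72.5]
ft_force: [0.1, 0.4, -0.2]
gripper_width: 0.0
```

>>> {"fn": "move_arm", "kwargs": {
  "steps": [
    {"tx": 0,"ty": 0,"tz": 1,"rx": 0,"ry": 0,"rz": 0,"hand": 0},
    {"tx": 0,"ty": 0,"tz": 2,"rx": 0,"ry": 0,"rz": 0,"hand": 0},
    {"tx": 0,"ty": 0,"tz": 1,"rx": 0,"ry": 0,"rz": 0,"hand": 0},
    {"tx": 0,"ty": 0,"tz": 0,"rx": 0,"ry": 0,"rz": 0,"hand": 0},
    {"tx": 0,"ty": 0,"tz": 0,"rx": 0,"ry": 0,"rz": 0,"hand": 0}
  ]
}}

```text
clock: 10.48
position: [0.4651, -0.0548, 0.1252]
eef_rot: [-179.7, 0.0, 72.4]
ft_force: [0.1, 0.5, 0.7]
gripper_width: 0.0
```

```bash
cat >> h.py <<'E'
o=np.array([.5083,.0628]); a=np.radians(72.42); U=np.array([np.cos(a),np.sin(a)]); V=np.array([-U[1],U[0]])
def rel(jx,jy):
    s=state(); y=np.radians(s["eef_rot"][2]); q=s["position"][:2]-o; d=(o+U*jx/1e3+V*jy/1e3-s["position"][:2])*100
    print("pos",s["position"].round(4),"jig",(q@U*1e3).round(1),(q@V*1e3).round(1),"yaw",s["eef_rot"].round(1),"F",s["ft_force"].round(1),"w",s["gripper_width"],"j6",s["joint_pos"][5].round(1),"t",s["clock"])
    print("tx",(d@[np.cos(y),np.sin(y)]).round(2),"ty",(d@[np.sin(y),-np.cos(y)]).round(2))
E
python3 - <<'E'
from h import *
rel(-125,1.5); p,d=camera("wrist"); cv2.imwrite("pics/w6.png",p[:,:,::-1])
E
```

```text
pos [ 0.4651 -0.0548  0.1252] jig -125.2 5.7 yaw [-179.7    0.    72.4] F [0.1 0.5 0.7] w 0.0004509706681468055 j6 7.9 t 10.4833
tx 0.02 ty 0.42
```

View pics/w6.png

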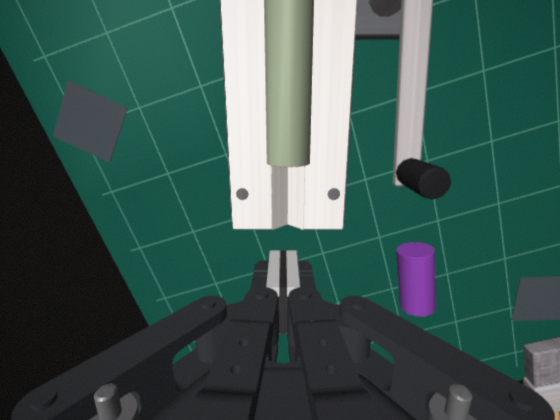

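The bar's rear end is at (288,165), the groove's open end at (288,228), and the finger tips are at (283,270). I'll shift 4 mm right and descend behind the bar.

>>> {"fn": "move_arm", "kwargs": {
  "steps": [
    {"tx": 0,"ty": 0.4,"tz": 1,"rx": 0,"ry": 0,"rz": 0,"hand": 0},
    {"tx": 0,"ty": 0,"tz": 3,"rx": 0,"ry": 0,"rz": 0,"hand": 0},
    {"tx": 0,"ty": 0,"tz": 2.5,"rx": 0,"ry": 0,"rz": 0,"hand": 0},
    {"tx": 0,"ty": 0,"tz": 1,"rx": 0,"ry": 0,"rz": 0,"hand": 0},
    {"tx": 0,"ty": 0,"tz": 0.5,"rx": 0,"ry": 0,"rz": 0,"hand": 0},
    {"tx": 0,"ty": 0,"tz": 0.2,"rx": 0,"ry": 0,"rz": 0,"hand": 0},
    {"tx": 0,"ty": 0,"tz": 0,"rx": 0,"ry": 0,"rz": 0,"hand": 0},
    {"tx": 0,"ty": 0,"tz": 0,"rx": 0,"ry": 0,"rz": 0,"hand": 0}
  ]
}}

```text
clock: 11.2
position: [0.472, -0.056, 0.0465]
eef_rot: [179.9, -0.0, 72.4]
ft_force: [-0.4, -1.5, 0.2]
gripper_width: -0.0
```

```bash
python3 - <<'E'
from h import *
rel(-100,1.5); p,d=camera("wrist"); cv2.imwrite("pics/w7.png",p[:,:,::-1])
E
```

```text
pos [ 0.472  -0.056   0.0465] jig -124.2 -1.3 yaw [179.9  -0.   72.4] F [-0.4 -1.5  0.2] w -0.00031189252417280263 j6 7.8 t 11.2
tx 2.42 ty -0.28
```

View pics/w7.png

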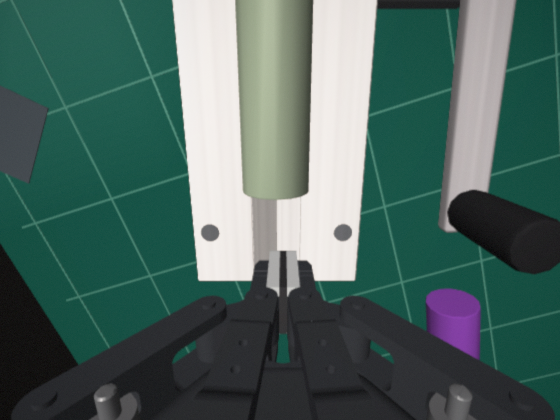

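>>> {"fn": "move_arm", "kwargs": {
  "steps": [
    {"tx": 0,"ty": -0.3,"tz": 0.5,"rx": 0,"ry": 0,"rz": 0,"hand": 0},
    {"tx": 0.5,"ty": 0,"tz": 0,"rx": 0,"ry": 0,"rz": 0,"hand": 0},
    {"tx": 0.5,"ty": 0,"tz": 0,"rx": 0,"ry": 0,"rz": 0,"hand": 0},
    {"tx": 0.5,"ty": 0,"tz": 0,"rx": 0,"ry": 0,"rz": 0,"hand": 0},
    {"tx": 0.5,"ty": 0,"tz": 0,"rx": 0,"ry": 0,"rz": 0,"hand": 0},
    {"tx": 0.4,"ty": 0,"tz": 0,"rx": 0,"ry": 0,"rz": 0,"hand": 0},
    {"tx": 0.4,"ty": 0,"tz": 0,"rx": 0,"ry": 0,"rz": 0,"hand": 0},
    {"tx": 0.4,"ty": 0,"tz": 0,"rx": 0,"ry": 0,"rz": 0,"hand": 0},
    {"tx": 0.4,"ty": 0,"tz": 0,"rx": 0,"ry": 0,"rz": 0,"hand": 0},
    {"tx": 0.4,"ty": 0,"tz": 0,"rx": 0,"ry": 0,"rz": 0,"hand": 0}
  ]
}}

```text
clock: 12.08
position: [0.4799, -0.017, 0.0404]
eef_rot: [-180.0, 0.1, 72.4]
ft_force: [-1.5, -5.2, 2.1]
gripper_width: 0.004
```

```bash
python3 - <<'E'
from h import *
rel(-1,1.5); p,d=camera("wrist"); cv2.imwrite("pics/w8.png",p[:,:,::-1])
E
```

```text
pos [ 0.4799 -0.017   0.0404] jig -84.7 3.0 yaw [-1.80e+02  1.00e-01  7.24e+01] F [-1.5 -5.2  2.1] w 0.00408892956778635 j6 12.7 t 12.0833
tx 8.37 ty 0.15
```

View pics/w8.png

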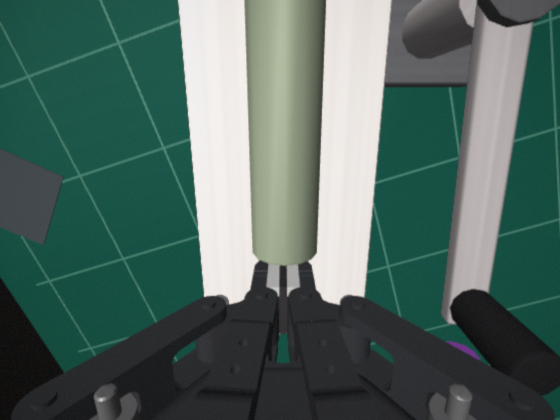

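The fingers touch the bar's rear end at (285,260) with about 5 N of sliding force. I'll continue along the groove.

>>> {"fn": "move_arm", "kwargs": {
  "steps": [
    {"tx": 0.5,"ty": 0,"tz": 0,"rx": 0,"ry": 0,"rz": 0,"hand": 0},
    {"tx": 0.5,"ty": 0,"tz": 0,"rx": 0,"ry": 0,"rz": 0,"hand": 0},
    {"tx": 0.5,"ty": 0,"tz": 0,"rx": 0,"ry": 0,"rz": 0,"hand": 0},
    {"tx": 0.5,"ty": 0,"tz": 0,"rx": 0,"ry": 0,"rz": 0,"hand": 0},
    {"tx": 0.5,"ty": 0,"tz": 0,"rx": 0,"ry": 0,"rz": 0,"hand": 0},
    {"tx": 0.5,"ty": 0,"tz": 0,"rx": 0,"ry": 0,"rz": 0,"hand": 0},
    {"tx": 0.5,"ty": 0,"tz": 0,"rx": 0,"ry": 0,"rz": 0,"hand": 0},
    {"tx": 0.5,"ty": 0,"tz": 0,"rx": 0,"ry": 0,"rz": 0,"hand": 0}
  ]
}}

```text
clock: 12.8
position: [0.4919, 0.021, 0.0404]
eef_rot: [-180.0, 0.1, 72.4]
ft_force: [-1.2, -6.4, 1.8]
gripper_width: -0.001
```

```bash
python3 - <<'E'
from h import *
rel(-1,1.5)
E
```

```text
pos [0.4919 0.021  0.0404] jig -44.8 3.0 yaw [-1.80e+02  1.00e-01  7.24e+01] F [-1.2 -6.4  1.8] w -0.0010091243372958726 j6 17.2 t 12.8
tx 4.38 ty 0.15
```

>>> {"fn": "move_arm", "kwargs": {
  "steps": [
    {"tx": 0.5,"ty": 0,"tz": 0,"rx": 0,"ry": 0,"rz": 0,"hand": 0},
    {"tx": 0.5,"ty": 0,"tz": 0,"rx": 0,"ry": 0,"rz": 0,"hand": 0},
    {"tx": 0.5,"ty": 0,"tz": 0,"rx": 0,"ry": 0,"rz": 0,"hand": 0},
    {"tx": 0.5,"ty": 0,"tz": 0,"rx": 0,"ry": 0,"rz": 0,"hand": 0},
    {"tx": 0.5,"ty": 0,"tz": 0,"rx": 0,"ry": 0,"rz": 0,"hand": 0},
    {"tx": 0.4,"ty": 0,"tz": 0,"rx": 0,"ry": 0,"rz": 0,"hand": 0},
    {"tx": 0.3,"ty": 0,"tz": 0,"rx": 0,"ry": 0,"rz": 0,"hand": 0},
    {"tx": 0.2,"ty": 0,"tz": 0,"rx": 0,"ry": 0,"rz": 0,"hand": 0},
    {"tx": 0.2,"ty": 0,"tz": 0,"rx": 0,"ry": 0,"rz": 0,"hand": 0}
  ]
}}

```text
clock: 13.55
position: [0.5027, 0.0552, 0.0404]
eef_rot: [-180.0, 0.1, 72.4]
ft_force: [-1.7, -5.9, 2.7]
gripper_width: -0.004
```

```bash
python3 - <<'E'
from h import *
rel(-1,1.5); p,d=camera("wrist"); cv2.imwrite("pics/w9.png",p[:,:,::-1])
E
```

```text
pos [0.5027 0.0552 0.0404] jig -9.0 3.0 yaw [-1.80e+02  1.00e-01  7.24e+01] F [-1.7 -5.9  2.7] w -0.0035937662798138856 j6 21.1 t 13.55
tx 0.8 ty 0.15
```

View pics/w9.png

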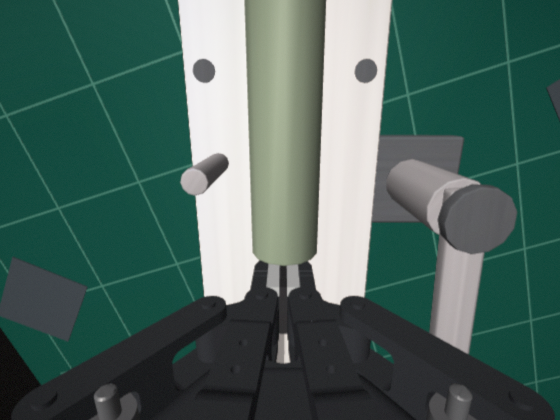

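>>> {"fn": "move_arm", "kwargs": {
  "steps": [
    {"tx": 0.2,"ty": 0,"tz": 0,"rx": 0,"ry": 0,"rz": 0,"hand": 0},
    {"tx": 0.2,"ty": 0,"tz": 0,"rx": 0,"ry": 0,"rz": 0,"hand": 0},
    {"tx": 0.1,"ty": 0,"tz": 0,"rx": 0,"ry": 0,"rz": 0,"hand": 0},
    {"tx": 0.1,"ty": 0,"tz": 0,"rx": 0,"ry": 0,"rz": 0,"hand": 0}
  ]
}}

```text
clock: 13.93
position: [0.5045, 0.0608, 0.0403]
eef_rot: [-180.0, 0.1, 72.4]
ft_force: [-0.9, -6.3, 3.6]
gripper_width: -0.002
```

>>> {"fn": "move_arm", "kwargs": {
  "steps": [
    {"tx": 0.1,"ty": 0,"tz": 0,"rx": 0,"ry": 0,"rz": 0,"hand": 0}
  ]
}}

```text
clock: 14.02
position: [0.5048, 0.0618, 0.0404]
eef_rot: [-180.0, 0.1, 72.4]
ft_force: [-0.1, -5.0, 2.6]
gripper_width: -0.0
```

>>> {"fn": "move_arm", "kwargs": {
  "steps": [
    {"tx": 0.1,"ty": 0,"tz": 0,"rx": 0,"ry": 0,"rz": 0,"hand": 0}
  ]
}}

```text
clock: 14.1
position: [0.5051, 0.0627, 0.0404]
eef_rot: [-180.0, 0.1, 72.4]
ft_force: [-0.4, -5.9, 3.1]
gripper_width: -0.002
```

>>> {"fn": "move_arm", "kwargs": {
  "steps": [
    {"tx": 0.1,"ty": 0,"tz": 0,"rx": 0,"ry": 0,"rz": 0,"hand": 0}
  ]
}}

```text
clock: 14.18
position: [0.5051, 0.0629, 0.0403]
eef_rot: [-180.0, 0.2, 72.5]
ft_force: [-2.5, -11.7, 4.2]
gripper_width: -0.004
```

>>> {"fn": "move_arm", "kwargs": {
  "steps": [
    {"tx": 0.1,"ty": 0,"tz": 0,"rx": 0,"ry": 0,"rz": 0,"hand": 0}
  ]
}}

```text
clock: 14.27
position: [0.5051, 0.0629, 0.0404]
eef_rot: [-180.0, 0.3, 72.5]
ft_force: [-3.4, -16.0, 6.7]
gripper_width: -0.0
```

>>> {"fn": "move_arm", "kwargs": {
  "steps": [
    {"tx": 0.05,"ty": 0,"tz": 0,"rx": 0,"ry": 0,"rz": 0,"hand": 0}
  ]
}}

```text
clock: 14.35
position: [0.5051, 0.0629, 0.0404]
eef_rot: [-180.0, 0.3, 72.5]
ft_force: [-4.2, -16.5, 6.8]
gripper_width: 0.004
```

>>> {"fn": "move_arm", "kwargs": {
  "steps": [
    {"tx": 0.05,"ty": 0,"tz": 0,"rx": 0,"ry": 0,"rz": 0,"hand": 0}
  ]
}}

```text
clock: 14.43
position: [0.5051, 0.0629, 0.0404]
eef_rot: [-180.0, 0.4, 72.5]
ft_force: [-4.2, -18.3, 6.6]
gripper_width: -0.001
```

The bar has hit the stop. The tool stalls at jig x of about -1, as predicted, and the force rises to 18 N. I'll back off along the groove, then go up.

>>> {"fn": "move_arm", "kwargs": {
  "steps": [
    {"tx": -0.2,"ty": 0,"tz": 0,"rx": 0,"ry": 0,"rz": 0,"hand": 0},
    {"tx": -0.5,"ty": 0,"tz": 0,"rx": 0,"ry": 0,"rz": 0,"hand": 0},
    {"tx": -1,"ty": 0,"tz": 0,"rx": 0,"ry": 0,"rz": 0,"hand": 0},
    {"tx": -1,"ty": 0,"tz": 0,"rx": 0,"ry": 0,"rz": 0,"hand": 0},
    {"tx": 0,"ty": 0,"tz": -2,"rx": 0,"ry": 0,"rz": 0,"hand": 0},
    {"tx": 0,"ty": 0,"tz": -4,"rx": 0,"ry": 0,"rz": 0,"hand": 0},
    {"tx": 0,"ty": 0,"tz": -4,"rx": 0,"ry": 0,"rz": 0,"hand": 0},
    {"tx": 0,"ty": 0,"tz": -4,"rx": 0,"ry": 0,"rz": 0,"hand": 0},
    {"tx": 0,"ty": 0,"tz": -2,"rx": 0,"ry": 0,"rz": 0,"hand": 0.2},
    {"tx": 0,"ty": 0,"tz": 0,"rx": 0,"ry": 0,"rz": 0,"hand": 0.5}
  ]
}}

```text
clock: 15.27
position: [0.502, 0.0404, 0.207]
eef_rot: [179.4, -0.2, 72.4]
ft_force: [0.9, -0.0, 0.0]
gripper_width: 0.273
```

```bash
python3 - <<'E'
from h import *
rel(-85,-76)
p,d=camera("top"); cv2.imwrite("pics/t10.png",p[:,:,::-1])
prm=camera_params("wrist"); p,d=camera("wrist"); cv2.imwrite("pics/w10.png",p[:,:,::-1]); np.savez("w10.npz",d=d,**prm)
E
```

```text
pos [0.502  0.0404 0.207 ] jig -23.3 -0.7 yaw [179.4  -0.2  72.4] F [ 0.9 -0.   0. ] w 0.2728003632957808 j6 19.3 t 15.2667
tx -6.17 ty 7.53
```

View pics/w10.png

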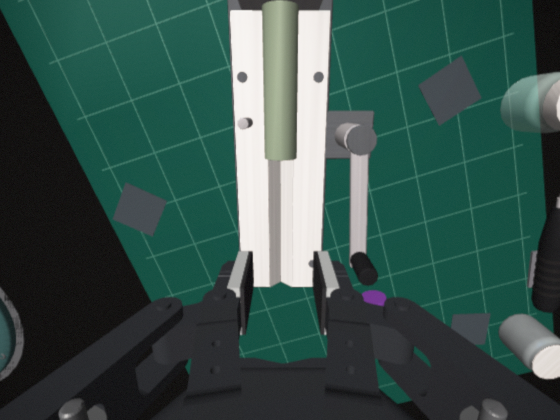

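The bar's front end now meets the stop at (281,5). The knob's base is at (358,260) and its top at (367,272). I'll hover above it, turned about 3°, with the jaws along the swing direction.

```bash
python3 - <<'E'
from h import *
z=np.load("w10.npz"); prm={k:z[k] for k in("fx","fy","cx","cy","T")}
for uv,h in [((369,275),.11),((358,258),.074),((361,140),.08),((281,157),.045)]:
    P=onplane("w",uv,h,prm)[0]; q=P[:2]-o; print(P.round(4),"jig",(q@U*1e3).round(1),(q@V*1e3).round(1))
E
```

```text
[ 0.5532 -0.0386  0.11  ] jig -83.1 -73.4
[ 0.552  -0.0399  0.074 ] jig -84.7 -72.7
[0.5796 0.0706 0.08  ] jig 29.0 -65.6
[0.5089 0.0731 0.045 ] jig 10.0 2.6
```

>>> {"fn": "move_arm", "kwargs": {
  "steps": [
    {"tx": -1,"ty": 1.3,"tz": 0,"rx": 0,"ry": 0,"rz": -0.05,"hand": 0.6},
    {"tx": -1.5,"ty": 1.8,"tz": 0,"rx": 0,"ry": 0,"rz": 0,"hand": 0.6},
    {"tx": -1.5,"ty": 1.8,"tz": 0,"rx": 0,"ry": 0,"rz": 0,"hand": 0.6},
    {"tx": -1.2,"ty": 1.7,"tz": 0,"rx": 0,"ry": 0,"rz": 0,"hand": 0.6},
    {"tx": -0.6,"ty": 0.9,"tz": 0,"rx": 0,"ry": 0,"rz": 0,"hand": 0.6},
    {"tx": 0,"ty": 0,"tz": 0.5,"rx": 0,"ry": 0,"rz": 0,"hand": 0.6},
    {"tx": 0,"ty": 0,"tz": 2,"rx": 0,"ry": 0,"rz": 0,"hand": 0.6},
    {"tx": 0,"ty": 0,"tz": 2,"rx": 0,"ry": 0,"rz": 0,"hand": 0.6},
    {"tx": 0,"ty": 0,"tz": 0,"rx": 0,"ry": 0,"rz": 0,"hand": 0.6}
  ]
}}

```text
clock: 16.12
position: [0.5503, -0.0339, 0.1494]
eef_rot: [-179.4, 0.1, 75.3]
ft_force: [-0.8, -0.0, -1.6]
gripper_width: 0.594
```

```bash
python3 - <<'E'
from h import *
rel(-85,-76)
prm=camera_params("wrist"); p,d=camera("wrist"); cv2.imwrite("pics/w11.png",p[:,:,::-1]); np.savez("w11.npz",d=d,**prm)
q,_=camera("scene"); cv2.imwrite("pics/s11.png",cv2.resize(q[130:250,230:400,::-1],(680,480),interpolation=2))
E
```

```text
pos [ 0.5503 -0.0339  0.1494] jig -79.5 -69.2 yaw [-1.794e+02  1.000e-01  7.530e+01] F [-0.8 -0.  -1.6] w 0.5944988173526261 j6 8.6 t 16.1167
tx -0.58 ty 0.65
```

View pics/w11.png

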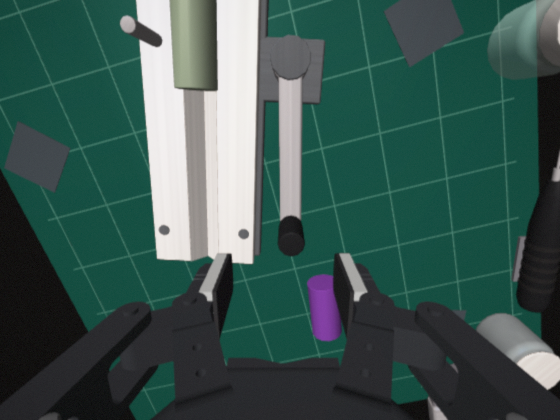

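View pics/s11.png

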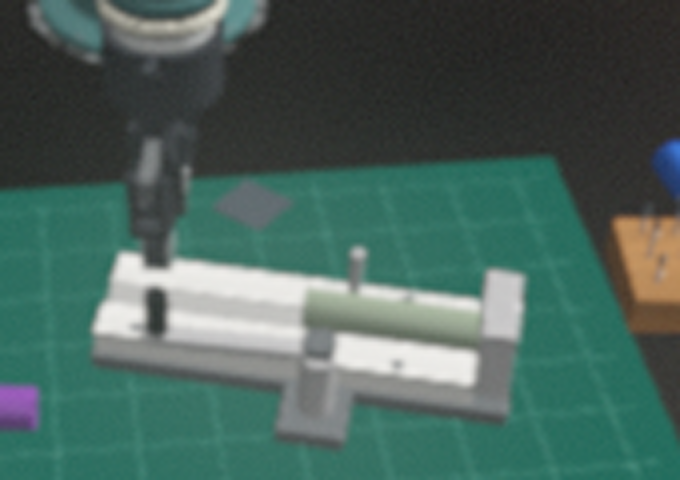

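>>> {"fn": "move_arm", "kwargs": {
  "steps": [
    {"tx": -0.5,"ty": 0.6,"tz": 0,"rx": 0,"ry": 0,"rz": 0,"hand": 0.6},
    {"tx": 0,"ty": 0,"tz": 1,"rx": 0,"ry": 0,"rz": 0,"hand": 0.6},
    {"tx": 0,"ty": 0,"tz": 2,"rx": 0,"ry": 0,"rz": 0,"hand": 0.6},
    {"tx": 0,"ty": 0,"tz": 2,"rx": 0,"ry": 0,"rz": 0,"hand": 0.6},
    {"tx": 0,"ty": 0,"tz": 1,"rx": 0,"ry": 0,"rz": 0,"hand": 0.6},
    {"tx": 0,"ty": 0,"tz": 0,"rx": 0,"ry": 0,"rz": 0,"hand": 0.6},
    {"tx": 0,"ty": 0,"tz": 0,"rx": 0,"ry": 0,"rz": 0,"hand": 0.6}
  ]
}}

```text
clock: 16.8
position: [0.5595, -0.0414, 0.0951]
eef_rot: [-180.0, 0.0, 75.3]
ft_force: [0.6, 0.1, 0.5]
gripper_width: 0.601
```

```bash
python3 - <<'E'
from h import *
rel(-85,-75)
prm=camera_params("wrist"); p,d=camera("wrist"); cv2.imwrite("pics/w12.png",p[:,:,::-1]); np.savez("w12.npz",d=d,**prm)
E
```

```text
pos [ 0.5595 -0.0414  0.0951] jig -83.9 -80.3 yaw [-180.     0.    75.3] F [0.6 0.1 0.5] w 0.6010018687148584 j6 7.9 t 16.8
tx -0.08 ty -0.54
```

View pics/w12.png

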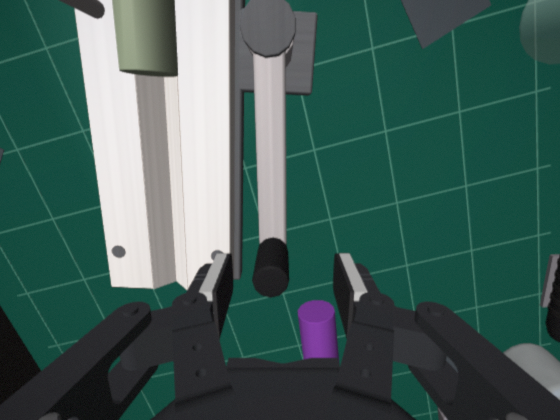

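>>> {"fn": "move_arm", "kwargs": {
  "steps": [
    {"tx": -0.1,"ty": -0.5,"tz": 0,"rx": 0,"ry": 0,"rz": 0,"hand": 0.6},
    {"tx": 0,"ty": 0,"tz": 0.5,"rx": 0,"ry": 0,"rz": 0,"hand": 0.5},
    {"tx": 0,"ty": 0,"tz": 0.4,"rx": 0,"ry": 0,"rz": 0,"hand": 0.4},
    {"tx": 0,"ty": 0,"tz": 0,"rx": 0,"ry": 0,"rz": 0,"hand": 0.35},
    {"tx": 0,"ty": 0,"tz": 0,"rx": 0,"ry": 0,"rz": 0,"hand": 0.35},
    {"tx": 0,"ty": 0,"tz": 0,"rx": 0,"ry": 0,"rz": 0,"hand": 0.35}
  ]
}}

```text
clock: 17.35
position: [0.5546, -0.0411, 0.0863]
eef_rot: [180.0, 0.0, 75.3]
ft_force: [-0.6, -0.1, -0.0]
gripper_width: 0.351
```

```bash
python3 - <<'E'
from h import *
rel(-85,-75)
prm=camera_params("wrist"); p,d=camera("wrist"); cv2.imwrite("pics/w13.png",p[:,:,::-1]); np.savez("w13.npz",d=d,**prm)
s=state(); y=np.radians(s["eef_rot"][2]); t=np.array([np.cos(y),np.sin(y)]); c=s["position"][:2]
for k in (-.011,0,.011):
    print(k,proj("w",np.r_[c+k*t,s["position"][2]],prm),proj("w",np.r_[c+k*t,.11],prm))
E
```

```text
pos [ 0.5546 -0.0411  0.0863] jig -85.1 -75.6 yaw [180.    0.   75.3] F [-0.6 -0.1 -0. ] w 0.3506107248263789 j6 7.9 t 17.35
tx 0.01 ty -0.06
-0.011 [[284.68708611 283.99671919]] [[284.96263266 311.98279057]]
0 [[284.71758635 265.15156367]] [[285.00494087 290.66373338]]
0.011 [[284.74938463 245.50438746]] [[285.04935858 268.28170314]]
```

View pics/w13.png

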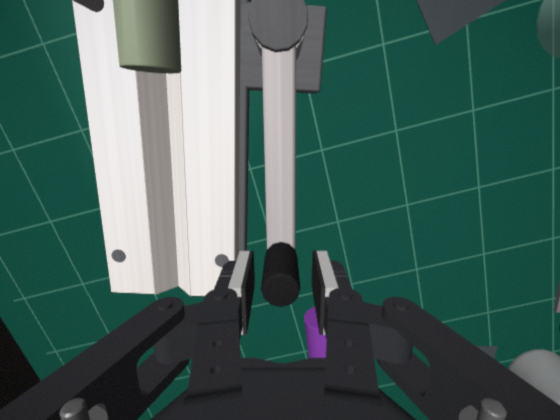

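The knob top at (281,288) is centred between the pads. I'll narrow the jaws to a loose cage and start the swing about the pivot.

>>> {"fn": "move_arm", "kwargs": {
  "steps": [
    {"tx": 0,"ty": 0,"tz": 0,"rx": 0,"ry": 0,"rz": 0,"hand": 0.28},
    {"tx": 0,"ty": -0.6,"tz": 0,"rx": 0,"ry": 0,"rz": 0.05,"hand": 0.28},
    {"tx": 0.06,"ty": -1.15,"tz": 0,"rx": 0,"ry": 0,"rz": 0.1,"hand": 0.28},
    {"tx": 0.06,"ty": -1.15,"tz": 0,"rx": 0,"ry": 0,"rz": 0.1,"hand": 0.28},
    {"tx": 0.06,"ty": -1.15,"tz": 0,"rx": 0,"ry": 0,"rz": 0.1,"hand": 0.28},
    {"tx": 0.06,"ty": -1.15,"tz": 0,"rx": 0,"ry": 0,"rz": 0.1,"hand": 0.28},
    {"tx": 0,"ty": 0,"tz": 0,"rx": 0,"ry": 0,"rz": 0,"hand": 0.28},
    {"tx": 0,"ty": 0,"tz": 0,"rx": 0,"ry": 0,"rz": 0,"hand": 0.28}
  ]
}}

```text
clock: 18.07
position: [0.5088, -0.0172, 0.0864]
eef_rot: [180.0, -0.0, 49.7]
ft_force: [0.8, -0.5, 0.8]
gripper_width: 0.281
```

```bash
cat >> h.py <<'E'
def arc():
    s=state(); q=s["position"][:2]-o; j=np.array([q@U,q@V])*1e3-[30,-70]
    k=np.arctan2(-j[0],j[1]); print("r",np.hypot(*j).round(1),"k",k.round(3),"yawwant",(72.42+np.degrees(k)-90).round(1),"yaw",s["eef_rot"].round(1),"F",s["ft_force"].round(1),"z",s["position"][2].round(4),"w",s["gripper_width"].round(3),"j",s["joint_pos"].round(0),"t",s["clock"])
    F=s["ft_force"][:2]; y=np.radians(s["eef_rot"][2]); print("F tool y",F@[np.sin(y),-np.cos(y)],"tool x",F@[np.cos(y),np.sin(y)])
E
python3 - <<'E'
from h import *
arc()
prm=camera_params("wrist"); p,d=camera("wrist"); cv2.imwrite("pics/w14.png",p[:,:,::-1])
E
```

```text
Traceback (most recent call last):
  File "h.py", line 22, in arc
    k=np.arctan2(-j[0],j[1]); print("r",np.hypot(*j).round(1),"k",k.round(3),"yawwant",(72.42+np.degrees(k)-90).round(1),"yaw",s["eef_rot"].round(1),"F",s["ft_force"].round(1),"z",s["position"][2].round(4),"w",s["gripper_width"].round(3),"j",s["joint_pos"].round(0),"t",s["clock"])
                                                                                                                                                                                                                  ^^^^^^^^^^^^^^^^^^^^^^^^
AttributeError: 'float' object has no attribute 'round'
```

```bash
sed -i 's/s\["gripper_width"\].round(3)/round(s["gripper_width"],3)/' h.py
python3 - <<'E'
from h import *
arc()
prm=camera_params("wrist"); p,d=camera("wrist"); cv2.imwrite("pics/w14.png",p[:,:,::-1])
E
```

```text
r 115.3 k 1.167 yawwant 49.3 yaw [180.   -0.   49.7] F [ 0.8 -0.5  0.8] z 0.0864 w 0.281 j [ -5.   5. 120.  -0.  55.  36.] t 18.0667
F tool y 0.9244244155255661 tool x 0.08824385928580471
```

View pics/w14.png

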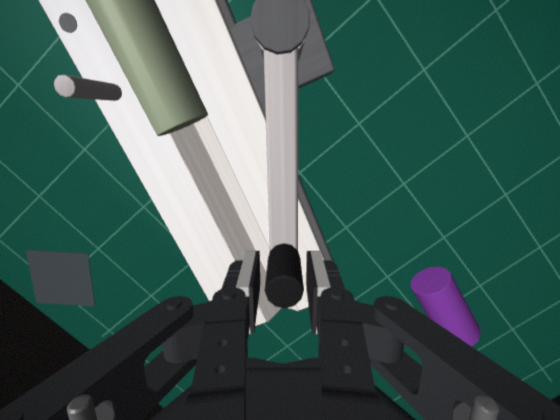

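The cage is carrying the knob at (285,290), and the keeper is at about 1.17 rad with light force. I'll carry on.

>>> {"fn": "move_arm", "kwargs": {
  "steps": [
    {"tx": 0,"ty": -0.6,"tz": 0,"rx": 0,"ry": 0,"rz": 0.05,"hand": 0.28},
    {"tx": 0.06,"ty": -1.15,"tz": 0,"rx": 0,"ry": 0,"rz": 0.1,"hand": 0.28},
    {"tx": 0.06,"ty": -1.15,"tz": 0,"rx": 0,"ry": 0,"rz": 0.1,"hand": 0.28},
    {"tx": 0.06,"ty": -1.15,"tz": 0,"rx": 0,"ry": 0,"rz": 0.1,"hand": 0.28},
    {"tx": 0.06,"ty": -1.15,"tz": 0,"rx": 0,"ry": 0,"rz": 0.1,"hand": 0.28},
    {"tx": 0.06,"ty": -1.15,"tz": 0,"rx": 0,"ry": 0,"rz": 0.1,"hand": 0.28},
    {"tx": 0.06,"ty": -1.15,"tz": 0,"rx": 0,"ry": 0,"rz": 0.1,"hand": 0.28},
    {"tx": 0.06,"ty": -1.15,"tz": 0,"rx": 0,"ry": 0,"rz": 0.1,"hand": 0.28},
    {"tx": 0,"ty": 0,"tz": 0,"rx": 0,"ry": 0,"rz": 0,"hand": 0.28}
  ]
}}

```text
clock: 18.87
position: [0.4696, 0.0583, 0.0865]
eef_rot: [-180.0, -0.0, 6.5]
ft_force: [0.4, 1.1, 0.3]
gripper_width: 0.278
```

```bash
python3 - <<'E'
from h import *
arc()
prm=camera_params("wrist"); p,d=camera("wrist"); cv2.imwrite("pics/w15.png",p[:,:,::-1])
E
```

```text
r 115.1 k 0.411 yawwant 5.9 yaw [-180.    -0.     6.5] F [0.4 1.1 0.3] z 0.0865 w 0.278 j [  4.   1. 124.   0.  55.  87.] t 18.8667
F tool y -1.01688172552029 tool x 0.4936104572479104
```

View pics/w15.png

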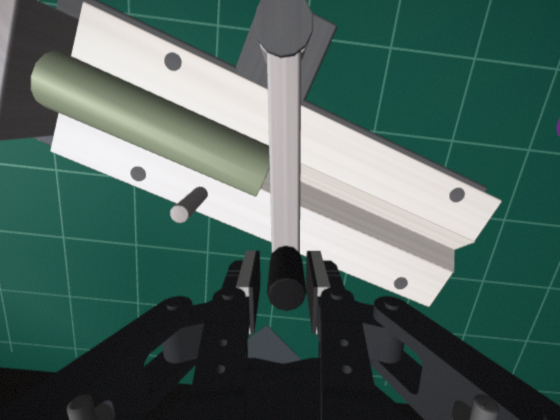

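>>> {"fn": "move_arm", "kwargs": {
  "steps": [
    {"tx": 0.03,"ty": -0.8,"tz": 0,"rx": 0,"ry": 0,"rz": 0.07,"hand": 0.28},
    {"tx": 0.06,"ty": -1.15,"tz": 0,"rx": 0,"ry": 0,"rz": 0.1,"hand": 0.28},
    {"tx": 0.03,"ty": -0.8,"tz": 0,"rx": 0,"ry": 0,"rz": 0.07,"hand": 0.28},
    {"tx": 0.01,"ty": -0.6,"tz": 0,"rx": 0,"ry": 0,"rz": 0.05,"hand": 0.28},
    {"tx": 0.01,"ty": -0.45,"tz": 0,"rx": 0,"ry": 0,"rz": 0.04,"hand": 0.28},
    {"tx": 0,"ty": -0.3,"tz": 0,"rx": 0,"ry": 0,"rz": 0.03,"hand": 0.28},
    {"tx": 0,"ty": 0,"tz": 0,"rx": 0,"ry": 0,"rz": 0,"hand": 0.28}
  ]
}}

```text
clock: 19.5
position: [0.4726, 0.0978, 0.0864]
eef_rot: [-180.0, -0.0, -13.9]
ft_force: [0.8, 0.4, 0.5]
gripper_width: 0.283
```

```bash
python3 - <<'E'
from h import *
arc()
prm=camera_params("wrist"); p,d=camera("wrist"); cv2.imwrite("pics/w16.png",p[:,:,::-1])
E
```

```text
r 114.9 k 0.064 yawwant -13.9 yaw [-180.    -0.   -13.9] F [0.8 0.4 0.5] z 0.0864 w 0.283 j [  9.   2. 123.  -0.  55. 113.] t 19.5
F tool y -0.6061074193044809 tool x 0.666320532390581
```

View pics/w16.png

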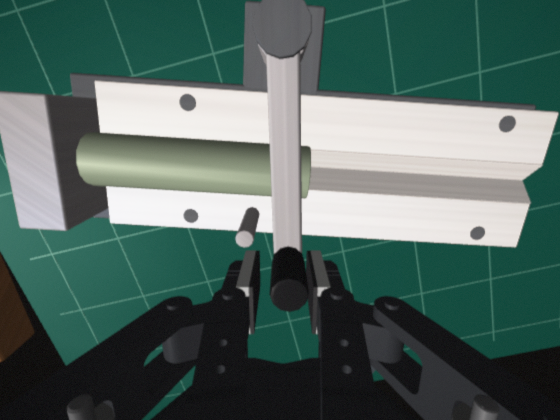

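The keeper has about 7 mm to go to the pin at (246,240). I'll close it slowly and watch the force.

>>> {"fn": "move_arm", "kwargs": {
  "steps": [
    {"tx": 0,"ty": -0.3,"tz": 0,"rx": 0,"ry": 0,"rz": 0.03,"hand": 0.28},
    {"tx": 0,"ty": -0.3,"tz": 0,"rx": 0,"ry": 0,"rz": 0.03,"hand": 0.28},
    {"tx": 0,"ty": -0.1,"tz": 0,"rx": 0,"ry": 0,"rz": 0,"hand": 0.28}
  ]
}}

```text
clock: 19.8
position: [0.474, 0.1043, 0.0863]
eef_rot: [180.0, -0.0, -17.4]
ft_force: [-0.4, -0.9, -0.2]
gripper_width: 0.28
```

>>> {"fn": "move_arm", "kwargs": {
  "steps": [
    {"tx": 0,"ty": -0.1,"tz": 0,"rx": 0,"ry": 0,"rz": 0,"hand": 0.28}
  ]
}}

```text
clock: 19.88
position: [0.4742, 0.1053, 0.0863]
eef_rot: [180.0, -0.0, -17.4]
ft_force: [0.3, -0.3, -0.0]
gripper_width: 0.28
```

>>> {"fn": "move_arm", "kwargs": {
  "steps": [
    {"tx": 0,"ty": -0.1,"tz": 0,"rx": 0,"ry": 0,"rz": 0,"hand": 0.28}
  ]
}}

```text
clock: 19.97
position: [0.4744, 0.1064, 0.0863]
eef_rot: [180.0, -0.0, -17.4]
ft_force: [0.3, -1.3, 0.1]
gripper_width: 0.282
```

>>> {"fn": "move_arm", "kwargs": {
  "steps": [
    {"tx": 0,"ty": -0.1,"tz": 0,"rx": 0,"ry": 0,"rz": 0,"hand": 0.28}
  ]
}}

```text
clock: 20.05
position: [0.4746, 0.1074, 0.0863]
eef_rot: [180.0, -0.0, -17.5]
ft_force: [-0.1, -0.8, -0.9]
gripper_width: 0.276
```

>>> {"fn": "move_arm", "kwargs": {
  "steps": [
    {"tx": 0,"ty": -0.1,"tz": 0,"rx": 0,"ry": 0,"rz": 0,"hand": 0.28}
  ]
}}

```text
clock: 20.13
position: [0.4748, 0.1082, 0.0863]
eef_rot: [180.0, -0.0, -17.5]
ft_force: [-0.6, -5.6, 0.0]
gripper_width: 0.284
```

>>> {"fn": "move_arm", "kwargs": {
  "steps": [
    {"tx": 0,"ty": -0.1,"tz": 0,"rx": 0,"ry": 0,"rz": 0,"hand": 0.28}
  ]
}}

```text
clock: 20.22
position: [0.4748, 0.1083, 0.0862]
eef_rot: [179.8, -0.0, -17.4]
ft_force: [-0.9, -8.8, 2.0]
gripper_width: 0.28
```

```bash
python3 - <<'E'
from h import *
arc()
prm=camera_params("wrist"); p,d=camera("wrist"); cv2.imwrite("pics/w17.png",cv2.resize(p[180:340,180:400,::-1],(770,560),interpolation=2))
E
```

```text
r 115.7 k -0.029 yawwant -19.2 yaw [179.8  -0.  -17.4] F [-0.9 -8.8  2. ] z 0.0862 w 0.28 j [ 10.   3. 122.  -0.  55. 118.] t 20.2167
F tool y 8.69498453485661 tool x 1.7992054354580953
```

View pics/w17.png

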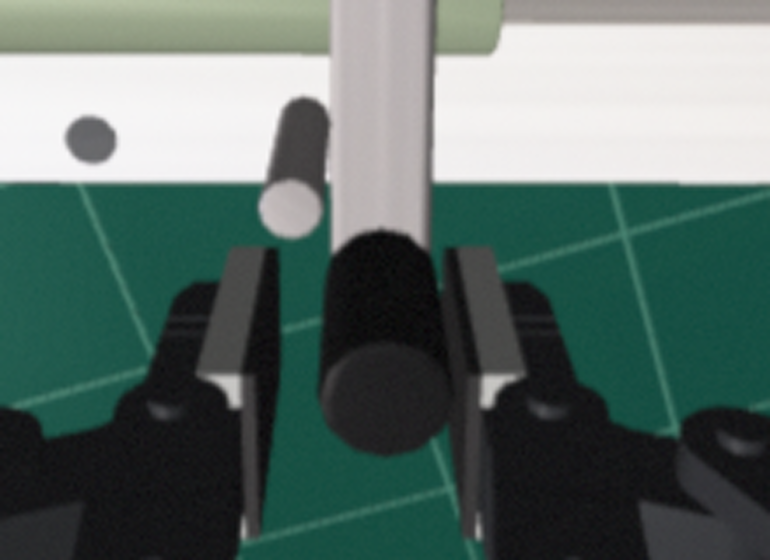

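The arm meets the pin with 9 N. The tool angle of -0.03 rad matches the cage slack, so the keeper is at about 0. Now I'll release: centre the jaws, open and lift.

>>> {"fn": "move_arm", "kwargs": {
  "steps": [
    {"tx": 0,"ty": 0.2,"tz": 0,"rx": 0,"ry": 0,"rz": 0,"hand": 0.3},
    {"tx": 0,"ty": 0.1,"tz": 0,"rx": 0,"ry": 0,"rz": 0,"hand": 0.4},
    {"tx": 0,"ty": 0,"tz": 0,"rx": 0,"ry": 0,"rz": 0,"hand": 0.5},
    {"tx": 0,"ty": 0,"tz": 0,"rx": 0,"ry": 0,"rz": 0,"hand": 0.5},
    {"tx": 0,"ty": 0,"tz": -1,"rx": 0,"ry": 0,"rz": 0,"hand": 0.5},
    {"tx": 0,"ty": 0,"tz": -3,"rx": 0,"ry": 0,"rz": 0,"hand": 0.5},
    {"tx": 0,"ty": 0,"tz": -4,"rx": 0,"ry": 0,"rz": 0,"hand": 0.5},
    {"tx": 0,"ty": 0,"tz": -4,"rx": 0,"ry": 0,"rz": 0,"hand": 0.5},
    {"tx": 0,"ty": 0,"tz": -2,"rx": 0,"ry": 0,"rz": 0,"hand": 0.5},
    {"tx": 0,"ty": 0,"tz": 0,"rx": 0,"ry": 0,"rz": 0,"hand": 0.5}
  ]
}}

```text
clock: 21.1
position: [0.4782, 0.1077, 0.234]
eef_rot: [-179.7, -0.6, -17.5]
ft_force: [1.4, 0.3, 0.4]
gripper_width: 0.502
```

```bash
python3 - <<'E'
from h import *
arc()
prm=camera_params("wrist"); p,d=camera("wrist"); cv2.imwrite("pics/w18.png",p[:,:,::-1]); np.savez("w18.npz",**prm)
p,d=camera("top"); cv2.imwrite("pics/t18.png",p[:,:,::-1])
p,d=camera("scene"); cv2.imwrite("pics/s18.png",p[:,:,::-1])
E
```

```text
r 112.3 k -0.033 yawwant -19.5 yaw [-179.7   -0.6  -17.5] F [1.4 0.3 0.4] z 0.234 w 0.502 j [ 10.  -6. 114.   0.  71. 117.] t 21.1
F tool y -0.7179771501193675 tool x 1.2534239646075183
```

View pics/w18.png

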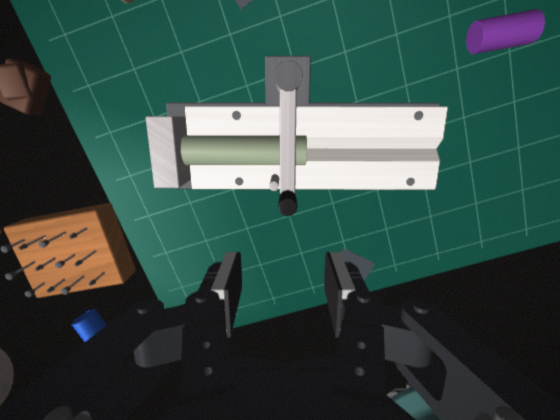

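View pics/t18.png

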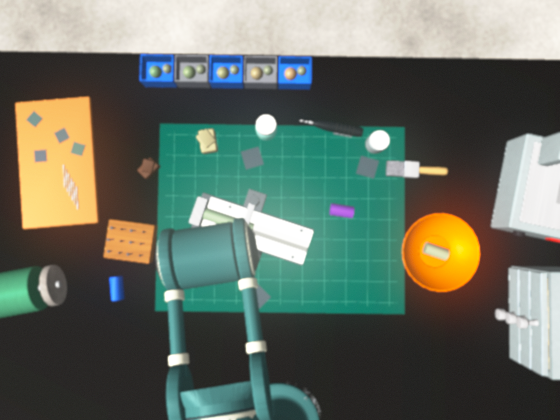

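View pics/s18.png

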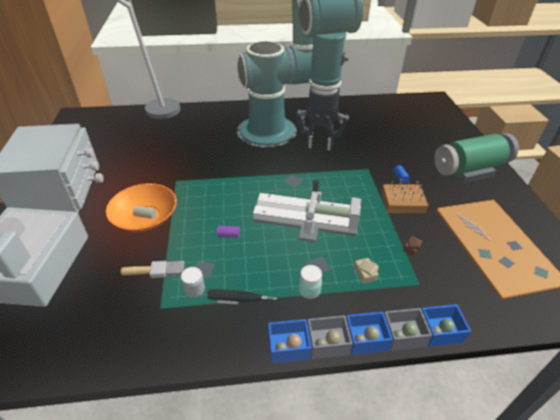

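All three jobs look done. The offcut is in the basin at (437,252) in the top view. In the wrist view the bar reaches the stop at (183,150), and the keeper crosses it with its arm against the pin at (275,182). I'll check the numbers and compare before and after for the bystanders.

```bash
python3 - <<'E'
from h import *
z=np.load("w18.npz"); prm={k:z[k] for k in("fx","fy","cx","cy","T")}
for n,uv,h in [("bar rear",(306,150),.045),("knob top",(289,205),.11),("pivot",(288,75),.08),("pin",(274,182),.078)]:
    P=onplane("w",uv,h,prm)[0]; q=P[:2]-o; print(n,"jig",(q@U*1e3).round(1),(q@V*1e3).round(1))
d=cv2.absdiff(cv2.imread("pics/scene0.png"),cv2.imread("pics/s18.png")).max(2)>50
n,l,s,c=cv2.connectedComponentsWithStats(d.astype(np.uint8))
print([s[i].tolist() for i in range(1,n) if s[i,4]>15])
p=cv2.imread("pics/w18.png")[90:220,130:330]; cv2.imwrite("pics/w18c.png",cv2.resize(p,(800,520),interpolation=2))
E
```

```text
bar rear jig 8.7 3.2
knob top jig 27.5 45.7
pivot jig 28.7 -66.7
pin jig 42.1 31.2
[[0, 0, 55, 69, 1565], [248, 0, 39, 57, 1261], [266, 0, 96, 102, 4634], [245, 54, 6, 12, 32], [238, 57, 8, 29, 118], [243, 56, 3, 15, 27], [28, 69, 43, 32, 623], [72, 79, 11, 21, 93], [23, 87, 10, 3, 19], [309, 86, 17, 11, 64], [23, 91, 12, 18, 57], [328, 91, 11, 5, 23], [276, 98, 27, 10, 80], [36, 100, 6, 10, 27], [74, 103, 6, 11, 29], [39, 110, 6, 12, 24], [338, 113, 11, 6, 33], [309, 135, 4, 13, 29], [328, 138, 3, 12, 27], [310, 191, 8, 9, 56], [274, 199, 32, 12, 279], [265, 202, 8, 14, 83], [308, 205, 7, 8, 34], [317, 205, 8, 9, 61], [133, 206, 23, 13, 234], [345, 208, 5, 9, 33], [280, 216, 26, 4, 59]]
```

View pics/w18c.png

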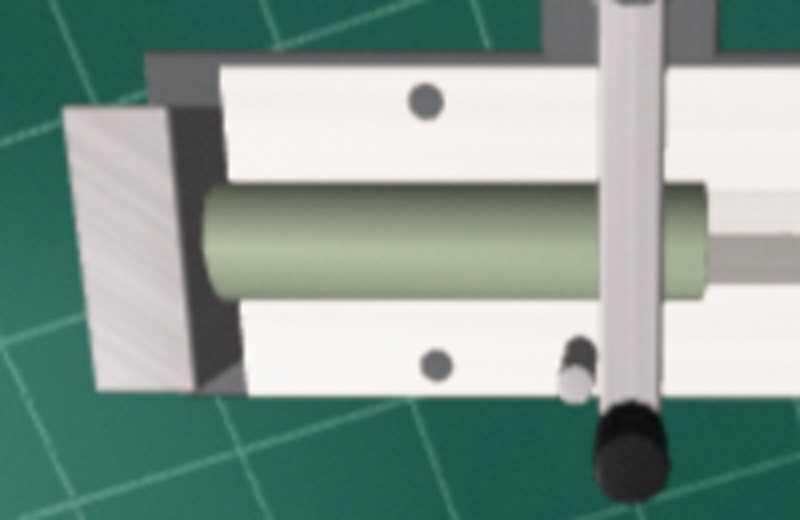

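The bar's end is flush against the stop face and the keeper lies against the pin. In the scene view only the robot, the jig area and the basin interior have changed. I'm handing in.

```bash
python3 -c "
from workcell import hand_in
print(hand_in())"
```

```text
the job is handed in; nothing more can be done
None
```

All three steps were done in the order asked and the job was handed in at about 21 s on the robot's clock. No verdict was reported.

- **Offcut:** I gripped it in the groove and set it down in the round basin. It shows lying there in the last top and scene views.
- **Bar:** I slid it along the groove by pushing its rear end with the shut fingers at about 6 N. It stopped dead against the end stop, and the force rose to 18 N. Its rear end then measured at jig x +10.0 mm (expected +10), and +8.7 mm in the last view.
- **Keeper:** I swung it closed by its knob until it met the stop pin at about 9 N, then released it. The last view shows the arm against the pin and square across the bar.
- **Everything else:** A before/after comparison of the scene view changed only at the robot, the jig area and the inside of the basin.

**Disagreements:** The wrist camera's sideways positions differed from the top camera's by about 3 mm during the work. In the last view the fixed pivot and pin also read 1–2 mm off along the groove, as the bar's end did. I relied on the contact forces for the final positions.

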